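# Load the ring hopper and hold its bayonet knob at half twist

### The arm

A 6-joint arm with a two-finger parallel gripper is mounted at the origin on the work surface. World frame = base frame: x ahead of the robot, y to its left, z up, the work surface at z = 0. Lengths are in m, angles in rad, forces in N, time in s.
With the tool pointing down it reaches from about 0.35 to 0.775 m from the base axis. Payload 5.5 kg.
Tool frame: the origin (TCP) lies on the centre line of the jaws, within the pads' length; the fingertips stand 11 mm ahead of it and the grasp point (between the pads) lies 8 mm behind it; z points along the fingers, y is the direction in which the jaws open and shut (so a half turn about z gives the same grasp; the last joint's range is limited). The gripper opens to 85 mm and grips with 20 to 120 N. Pads are 22 mm wide; open, the fingers measure 114 mm over their backs; the gripper's body (76 mm by 85 mm) begins 54 mm behind the grasp point. The pads swing forward as they close: fully open they stand 13 mm farther back than shut.
Start: joints at [-1.467, 0.313, 0.046, 1.304, 0, 1.431], TCP at [0.139, -0.558, 0.219] pointing down, gripper open.
Joint ranges: [-2.76, 2.76], [-0.86, 1.69], [-1.03, 1.26], [-2.2, 2.34], [-1.47, 1.5], [-3.14, 3.14]. Speed limits (rad/s): [2.57, 2.57, 3.14, 3.14, 3.14, 3.14].

### API

Orientations are given as a unit quaternion [w, x, y, z].
In Python, from workcell import env, imaging, order gives the robot as it stands. The module is installed in compiled form; this text tells all that it offers.
- The arm moves only by the tool move_arm, never from a script. Its argument "deltas" is one flat list of numbers, 7 for each row, row after row: the gripper's target within -1 to 1 (shut at 1, half-way at 0, fully open at -1), then the shift along the tool's x, y, z in m, then the turn, a rotation vector about the tool's x, y, z in degrees. In form: [jaw, tx, ty, tz, ax, ay, az, jaw, tx, ty, tz, ax, ay, az, ...]. A call has 1 to 10 rows; each row shifts and turns the commanded pose from where the row before left it, along the tool's axes as they then stand; what a row does not reach is not made up. A row lasts 1/8 s, in which the tool goes at most 62.5 mm and 10.7 degrees, less where a joint would pass 70% of its speed; a pose out of reach is approached as far as the arm can. A call is refused whole if a number of a shift passes 0.0625 or a number of a turn 10.7, either way. A call with a gripper value outside its range is refused whole. The fingers move at their own pace and stop on an object; "squeeze" is the grip in N (left out, the last holds). Time passes only in rows, so rows that do not move let the fingers close. It gives the time, the measured TCP pose, the force and the opening at its end, in the units of the state.
- env.get_state(): the state, without advancing time (a new reading comes with each control period).
- imaging.read_camera(name): name is "scene" or "top" or "wrist"; returns a dict with "img" (384x512x3 uint8, red, green, blue), "z_map" (384x512 float32, m along the optical axis (not along the pixel's ray), 0 where there is no reading), "fx", "fy", "cx", "cy" (pixels), "rvec" (rotation vector, rad) and "tvec" (3), from world to camera coordinates, as OpenCV has them. Camera axes: x right, y down, z forward; pixel columns grow to the right and rows downward; lengths in m; the calibration is good to about 2 mm. A picture is of the moment at which its call begins.
- order.hand_in(): hands the job in, once; it reports no verdict.
Trained networks look in a picture, given as the dict that the camera call returned (one of the last four; its "shot" number tells which), for a name from the list of things; names that differ only in an ending like _2 or _b are one class to them, and where a whole thing is asked for, a point or a joint stands for the part that bears it (a point fixed in the world has none). Each returns a list of dicts, best first, with "confidence" (0 to 1); they miss things now and then, are a little off and sometimes report something else, mostly with a low value. They report only what shows in the picture. A call takes as long as a camera call. They do not tell look-alikes from the thing itself.
- imaging.recognise(picture, thing): "centre" ([column, row] in pixels, amid what is visible of it).
- imaging.cut_out(picture, thing): "mask" (384x512 bool, what is visible of it) and "centre" ([column, row] in pixels, amid what is visible of it).
The state is a dict: "clock": time; "joint_pos": joint angles; "qvel": joint speeds; "tau": joint torques, N m; "tcp_pos": TCP position; "orientation": TCP orientation; "wrist_force": force on the tool from outside, world axes, zero at the start; "ft_torque": the same for the moment, N m; "finger_gap": finger opening in m.
Only numpy, scipy, OpenCV 4.12 (cv2) and the standard library are available. Lean on these libraries where they do the work, as an engineer would, in place of code of your own. Each camera call takes 0.05 s, during which the arm holds its last target.

### The job

Pour all six copper grip rings from the aluminium cup into the open hopper of the wooden jig and stand the empty cup back upright on the table. Then fit the black knob lid into the hopper's bayonet slots with its pointer at the start mark, fully seated, and twist it clockwise (seen from above), pushing the spring collar along, until the pointer stands at the long half-way mark, 45 degrees on; never twist it as far as the lock click. The collar's spring would turn the lid back, so finish while still gripping the lid and holding it at the half-way mark; leave the saucer, the pencil barrel and the pocket clip alone.

Things in the scene. Friction and masses are not known exactly. Their poses are not given: they have to be found in the camera images.
- jig: Fixed wooden jig: a flat base 200 x 190 mm, 30 mm high, carrying a round wooden hopper at its centre. Origin: centre of the underside, below the hopper's axis; z up. x points from the hopper's axis to the start mark, y to its left. The two bayonet slots lie at +x and -x.
- hopper (a point): Centre of the hopper's mouth, 88 mm above the table, level with the rim's top face; axes as the jig's. Hopper: 94 mm outer diameter, clear mouth 68 mm across, bore 84 mm below the lip, floor 53 mm below the rim. The lip is an aluminium ring 6 mm thick.
- slot (a point): Bayonet slot in the lip at the jig's +x: 19 mm wide, reaching 42 mm from the axis; this point is 38 mm from the axis, at rim level. A second, equal slot lies opposite at -x. Under the lip, stops let the lid turn only clockwise seen from above, 97 degrees at most; a sprung ball resists from about 59 degrees and the lid clicks locked at about 90.
- half_mark (a point): Middle of the half-way mark, a long black line 42 x 7 mm inlaid in the jig's deck (30 mm above the table), 87 mm from the hopper's axis, 45 degrees clockwise of the jig's x. Two short thin black lines (22 x 3 mm) mark the start (at the jig's x) and the click (at the jig's -y).
- lid: Loose black bakelite knob lid, 180 g, standing on its plug. Origin: centre of the plug's underside; z up. Aluminium plug 64 mm diameter, 14.5 mm high; two lugs 14 mm wide at +x and -x reach 39.5 mm from the axis, 1 to 7 mm up. Above it a disc 94 mm across, 10 mm thick. Fully seated, the disc lies on the rim: origin 14.5 mm below hopper. Enter it with its x along the jig's x, the same way.
- lid_grip (a point): Top centre of the lid's straight grip bar, 56.5 mm above the plug's underside. The bar is 60 mm long (along the lid's x), 24 mm wide (y) and 32 mm high, rising from the disc's top face.
- pointer_tip (a point): Tip of the lid's pointer, a black ear 10 mm wide and 8 mm thick with a white line that sticks out of the disc at the lid's +x; 64 mm from the lid's axis, 19.5 mm above the underside. It pushes the collar's post when the lid is turned clockwise.
- collar (a joint): Rotation of the spring collar round the hopper, rad; 0 at rest, grows clockwise seen from above, up to 1.65. Its spring returns it with 0.10 N m at 0, 0.17 N m at 0.63. The pointer meets its post after about 8 degrees of twist, so at 45 degrees of twist it reads about 0.63.
- cup: Loose plain aluminium cup without handle, holding the rings: 50 mm outer diameter, straight wall 3 mm thick, 64 mm high, 4 mm floor, 90 g empty. Origin: centre of the underside; z up to the mouth.
- cup_mouth (a point): Centre of the cup's mouth, 64 mm above its underside; axes as the cup's.
- saucer: White ceramic saucer, 120 mm across, 18 mm high, bystander. Origin: centre of the underside.
- barrel: Silver aluminium pencil barrel lying down, 11 mm diameter, 112 mm long, bystander. Origin: underside at the middle.
- clip: Small folded steel pocket clip, 44 x 8 x 9 mm, bystander. Origin: underside at the middle.
- collar_post (a point): Upright steel post, 9 x 8 mm, on the collar, 56 mm from the hopper's axis, from 60 to 99 mm above the table (11 mm above the hopper's rim); at rest 18 degrees clockwise of the jig's x. This point is 92 mm above the table.
- ring0_mid (a point): Middle of a knurled copper grip ring, 14 mm diameter, 12 mm long, 12 g (one of six, all alike, loose in the cup). Rings slide out of a cup tipped some 30 degrees past level; a shake frees wedged ones.
- ring1_mid (a point): Middle of a knurled copper grip ring, 14 mm diameter, 12 mm long, 12 g (one of six, all alike, loose in the cup). Rings slide out of a cup tipped some 30 degrees past level; a shake frees wedged ones.
- ring2_mid (a point): Middle of a knurled copper grip ring, 14 mm diameter, 12 mm long, 12 g (one of six, all alike, loose in the cup). Rings slide out of a cup tipped some 30 degrees past level; a shake frees wedged ones.
- ring3_mid (a point): Middle of a knurled copper grip ring, 14 mm diameter, 12 mm long, 12 g (one of six, all alike, loose in the cup). Rings slide out of a cup tipped some 30 degrees past level; a shake frees wedged ones.
- ring4_mid (a point): Middle of a knurled copper grip ring, 14 mm diameter, 12 mm long, 12 g (one of six, all alike, loose in the cup). Rings slide out of a cup tipped some 30 degrees past level; a shake frees wedged ones.
- ring5_mid (a point): Middle of a knurled copper grip ring, 14 mm diameter, 12 mm long, 12 g (one of six, all alike, loose in the cup). Rings slide out of a cup tipped some 30 degrees past level; a shake frees wedged ones.
Mind the look-alikes: they are no part of the job. What is shaped like the cup but green is not meant.

How it is judged:
By the outcome, as a careful person would: the job done as asked, in the order asked, and still so for the second after the job is handed in, while the arm keeps its last pose, push and grip.
It also fails if it takes over 72 s, if anything falls off the work surface, if the arm or the gripper's body presses on something with over 40 N, if the wrist force passes 120 N, or if a joint passes its speed limit or range.

## Working session

There is one attempt and no reset: what is moved stays moved. The work goes in short steps, Python scripts to look and compute and a tool call to move; the robot and the scene stay as the last step left them, time stands still between calls to the robot, and variables do not carry over. Pictures are saved under pics/ and viewed, and the job is handed in when it is done.

Besides the shell and the picture viewer there is one more tool, called after "Emit:" as a command line: name --argument value ..., lists and objects as JSON in quotes. move_arm: Moves the arm, as the interface text tells. Its arguments: {"type":"object","properties":{"deltas":{"type":"array"},"squeeze":{"type":"number"}},"required":["deltas"]}

```bash
mkdir -p pics; ls
cat > h.py <<'E'
import numpy as np, cv2
from workcell import env, imaging, order
from scipy.spatial.transform import Rotation as R
def cam(n):
    return imaging.read_camera(n)
def save(p,name,s=1.5):
    cv2.imwrite('pics/'+name,cv2.resize(p['img'][:,:,::-1],None,fx=s,fy=s,interpolation=cv2.INTER_CUBIC))
def pts(p,us,vs,z):
    c=np.stack([(us-p['cx'])/p['fx']*z,(vs-p['cy'])/p['fy']*z,z],-1)
    Rm=cv2.Rodrigues(np.array(p['rvec'],float))[0]
    return (c-np.array(p['tvec']).reshape(3))@Rm
def cloud(p,mask=None):
    m=p['z_map']>0
    if mask is not None: m&=mask
    v,u=np.nonzero(m)
    return pts(p,u,v,p['z_map'][v,u]),u,v
def onplane(p,u,v,h):
    Rm=cv2.Rodrigues(np.array(p['rvec'],float))[0]; t=np.array(p['tvec']).reshape(3)
    o=-Rm.T@t; d=Rm.T@np.array([(u-p['cx'])/p['fx'],(v-p['cy'])/p['fy'],1.])
    return o+d*(h-o[2])/d[2]
def proj(p,X):
    return cv2.projectPoints(np.array(X,float).reshape(-1,3),np.array(p['rvec'],float),np.array(p['tvec'],float),np.array([[p['fx'],0,p['cx']],[0,p['fy'],p['cy']],[0,0,1.]]),None)[0].reshape(-1,2)
E
python3 - <<'E'
from h import *
for n in ['scene','top','wrist']:
    p=cam(n); save(p,n+'0.png')
    print(n,p['fx'],(-cv2.Rodrigues(np.array(p['rvec'],float))[0].T@np.array(p['tvec']).reshape(3)))
    for t in ['jig','lid','cup','hopper','saucer','barrel','clip','half_mark','slot','pointer_tip','lid_grip','collar_post','cup_mouth']:
        r=imaging.recognise(p,t)
        print(t,[(np.round(a['centre']).tolist(),round(a['confidence'],2)) for a in r[:3]])
print(env.get_state())
E
```

```text
pics
scene 370.0811063284911 [1.25841969 0.0223105  0.63293141]
jig [([247.0, 211.0], 0.85)]
lid [([360.0, 196.0], 0.65), ([245.0, 209.0], 0.44)]
cup [([363.0, 196.0], 0.93), ([398.0, 190.0], 0.65), ([349.0, 171.0], 0.61)]
hopper [([245.0, 210.0], 0.83)]
saucer [([375.0, 266.0], 0.69), ([246.0, 209.0], 0.4)]
barrel [([136.0, 269.0], 0.69)]
clip [([241.0, 203.0], 0.71), ([273.0, 280.0], 0.66), ([137.0, 271.0], 0.63)]
half_mark [([246.0, 210.0], 0.77), ([372.0, 264.0], 0.32)]
slot [([244.0, 207.0], 0.57)]
pointer_tip [([152.0, 187.0], 0.93)]
lid_grip [([152.0, 186.0], 0.95)]
collar_post [([242.0, 202.0], 0.69)]
cup_mouth [([363.0, 200.0], 0.94), ([352.0, 174.0], 0.86), ([397.0, 189.0], 0.65)]
top 441.72872647139604 [0.43241899 0.02314612 1.08706671]
jig [([264.0, 217.0], 0.81)]
lid [([375.0, 250.0], 0.67), ([158.0, 134.0], 0.67)]
cup [([142.0, 218.0], 0.9), ([100.0, 229.0], 0.87), ([143.0, 264.0], 0.57)]
hopper [([266.0, 216.0], 0.56)]
saucer [([158.0, 135.0], 0.83), ([267.0, 216.0], 0.26)]
barrel [([363.0, 135.0], 0.52)]
clip [([247.0, 124.0], 0.4), ([375.0, 250.0], 0.33)]
half_mark [
[... 467 characters left out ...]
lock': 2.1, 'joint_pos': array([-1.46659274e+00,  3.13234539e-01,  4.60992444e-02,  1.30357650e+00,
       -3.09934823e-05,  1.43121916e+00]), 'qvel': array([-2.04196265e-03,  1.31179349e-03,  2.65600969e-05,  1.03776373e-03,
       -1.56707553e-03,  1.86800997e-03]), 'tau': array([-2.07696183e-03, -4.80451083e+01,  2.98807776e+01,  3.61709845e-04,
       -7.40574160e-05,  6.08911790e-06]), 'tcp_pos': array([ 0.13878883, -0.55805061,  0.21860321]), 'orientation': array([ 4.19847870e-05,  9.92580560e-01,  1.21588775e-01, -1.62418190e-05]), 'wrist_force': array([ 0.53774186,  0.15267295, -0.70212352]), 'ft_torque': array([0.00464081, 0.08084112, 0.03998725]), 'finger_gap': 0.08564201054838684}
```

View pics/scene0.png

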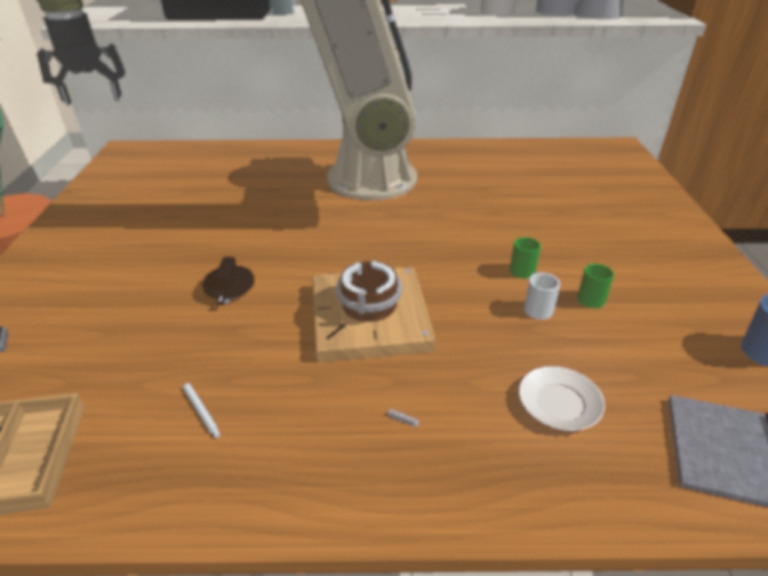

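View pics/top0.png

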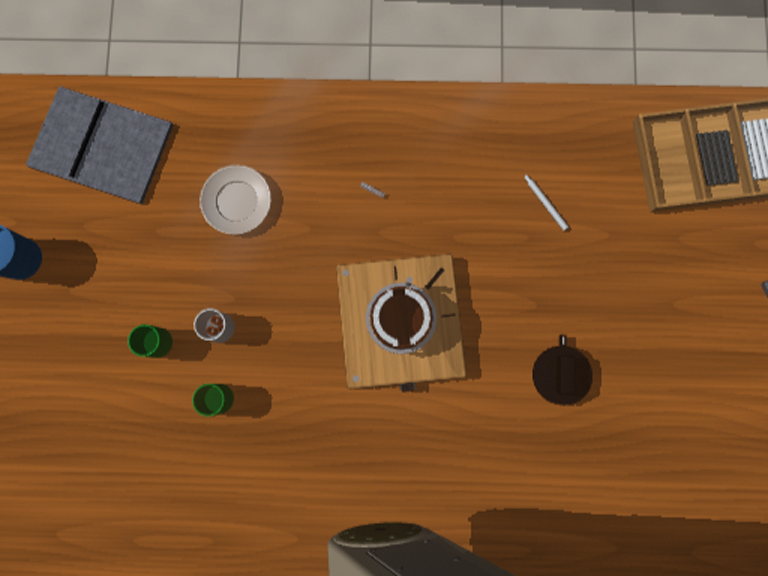

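Run:
```python
from h import *
import pickle
a=cam('top'); b=cam('scene')
pickle.dump((a,b),open('p0.pkl','wb'))
for p,n in ((a,'t'),(b,'s')):
    P,u,v=cloud(p)
    ok=(P[:,0]>0.2)&(P[:,0]<0.8)
    print(n,'table z',np.median(P[ok&(abs(P[:,2])<.012),2]))
P,u,v=cloud(a)
# heights
def reg(u0,u1,v0,v1): return (u>=u0)&(u<=u1)&(v>=v0)&(v<=v1)
for nm,r,lo in (('cup',(125,158,200,232),.055),('rim',(240,295,185,240),.08),('lid',(350,400,225,275),.02),('lidbar',(350,400,225,275),.045),('g1',(82,115,212,242),.05),('g2',(125,160,252,282),.05)):
    m=reg(*r)&(P[:,2]>lo); q=P[m]
    c,rad=cv2.minEnclosingCircle(q[:,:2].astype(np.float32))
    print(nm,m.sum(),q.mean(0).round(4),'zpct',np.percentile(q[:,2],[5,50,95]).round(4),'circ',np.round(c,4),round(rad,4), cv2.minAreaRect(q[:,:2].astype(np.float32)))
im=a['img']
for nm,(u0,u1,v0,v1) in (('jig',(215,320,160,270)),('lid',(340,410,210,280))):
    cv2.imwrite(f'pics/{nm}1.png',cv2.resize(im[v0:v1,u0:u1,::-1],None,fx=6,fy=5.5,interpolation=cv2.INTER_CUBIC)[:600])
```

```text
t table z -0.00033504814564070057
s table z -0.0009595192619997771
cup 112 [0.5131 0.2969 0.0621] zpct [0.0571 0.0622 0.0653] circ [0.5117 0.2967] 0.0254 ((0.5125528573989868, 0.29676321148872375), (0.04710177332162857, 0.05000608414411545), 1.9038381576538086)
rim 595 [ 5.302e-01 -2.000e-04  8.770e-02] zpct [0.084  0.0876 0.0915] circ [ 0.5352 -0.0008] 0.0534 ((0.5285468101501465, -0.0004652068018913269), (0.0929475724697113, 0.0930144414305687), 30.871479034423828)
lid 1245 [ 0.4482 -0.2568  0.032 ] zpct [0.0214 0.0251 0.0573] circ [ 0.4543 -0.259 ] 0.0532 ((0.4469554126262665, -0.2592276632785797), (0.09235994517803192, 0.09361723065376282), 44.65231704711914)
lidbar 292 [ 0.4475 -0.2579  0.0554] zpct [0.0511 0.0556 0.0592] circ [ 0.4472 -0.2587] 0.0309 ((0.4473345875740051, -0.25847193598747253), (0.02381305769085884, 0.05977148935198784), 89.19447326660156)
g1 153 [0.4849 0.3977 0.0597] zpct [0.0508 0.0609 0.0654] circ [0.4849 0.3975] 0.0259 ((0.48474887013435364, 0.3974507451057434), (0.047168247401714325, 0.050333838909864426), 4.149983882904053)
g2 143 [0.3961 0.2909 0.0605] zpct [0.0517 0.0616 0.0655] circ [0.3971 0.2915] 0.0253 ((0.397207647562027, 0.2911807596683502), (0.04892314597964287, 0.0481208898127079), 32.801971435546875)
```

View pics/jig1.png

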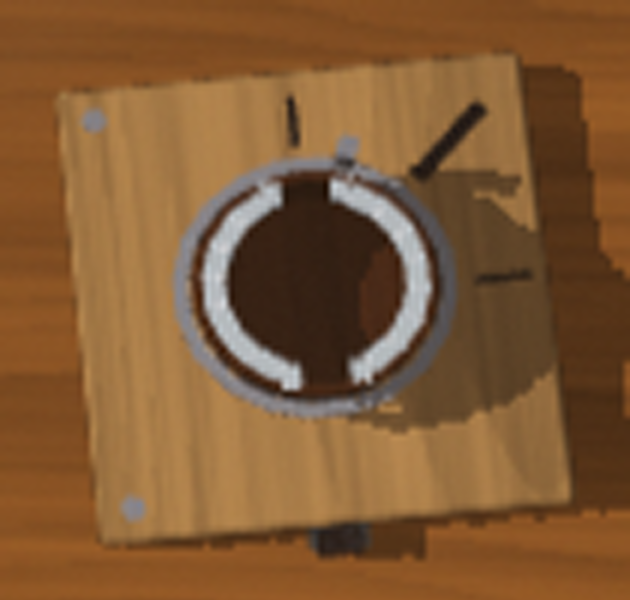

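View pics/lid1.png

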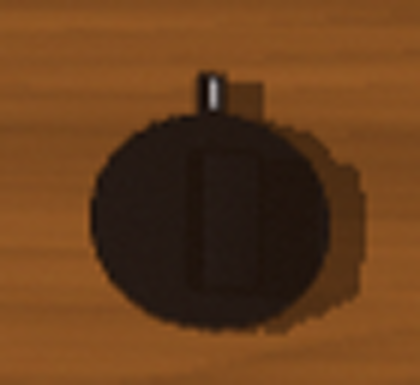

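Run:
```python
from h import *
import pickle
from scipy.optimize import least_squares
a,b=pickle.load(open('p0.pkl','rb'))
def fitc(q,r):
    f=lambda c: np.hypot(q[:,0]-c[0],q[:,1]-c[1])-r
    return least_squares(f,q[:,:2].mean(0),loss='soft_l1',f_scale=.002).x
for n,p in (('top',a),('scene',b)):
    P,u,v=cloud(p)
    near=lambda c,r:(np.hypot(P[:,0]-c[0],P[:,1]-c[1])<r)
    # jig deck
    m=near((.53,0),.16)&(abs(P[:,2]-.03)<.006)
    r=cv2.minAreaRect(P[m,:2].astype(np.float32)); print(n,'deck',m.sum(),r,np.median(P[m,2]))
    m=near((.53,0),.047)&(abs(P[:,2]-.088)<.006); q=P[m]; print('rim mean',q.mean(0),m.sum())
    d=np.hypot(*(q[:,:2]-(.529,0)).T); print('rim annulus fit r~37.5', fitc(q[(d>.03)],.0375 if 1 else 0))
    m=near((.5125,.297),.035)&(P[:,2]>.056)&(P[:,2]<.07); q=P[m]; print('cup top',m.sum(),fitc(q,.0235),q[:,:2].min(0),q[:,:2].max(0))
    m=near((.447,-.259),.04)&(P[:,2]>.048); r=cv2.minAreaRect(P[m,:2].astype(np.float32)); print('bar',m.sum(),r,P[m].mean(0))
    m=near((.447,-.259),.06)&(P[:,2]>.018)&(P[:,2]<.032); q=P[m]; print('disc',m.sum(),q.min(0),q.max(0))
    m=near((.447,-.259),.075)&(np.hypot(P[:,0]-.447,P[:,1]+.259)>.050)&(P[:,2]>.012); q=P[m]; print('ptr',m.sum(),q.mean(0) if m.sum() else '')
    m=near((.529,0),.066)&(np.hypot(P[:,0]-.529,P[:,1])>.050)&(P[:,2]>.09);q=P[m]; print('post',m.sum(),q.mean(0) if m.sum() else '')
# marks in top
p=a; g=p['img'].astype(int).sum(2)
for nm,(x0,x1,y0,y1) in (('start',(262,266,176,188)),('half',(282,297,177,194)),('click',(293,305,207,213))):
    sub=g[y0:y1+1,x0:x1+1]; thr=170
    vv,uu=np.nonzero(sub<thr)
    w=(thr-sub[vv,uu])
    c=np.average(np.c_[uu+x0,vv+y0],axis=0,weights=w)
    X=onplane(p,c[0],c[1],.03); print(nm,len(vv),c,X)
    L=np.array([onplane(p,i+x0,j+y0,.03) for i,j in zip(uu,vv)])[:,:2]; L=L-L.mean(0); d=np.linalg.svd(L)[2][0]; print(' dir',np.degrees(np.arctan2(d[1],d[0])))
```

```text
top deck 5312 ((0.522974967956543, -0.0009915679693222046), (0.21126945316791534, 0.18971265852451324), 6.980358600616455) 0.029821138022573076
rim mean [0.53034598 0.00058006 0.08753628] 545
rim annulus fit r~37.5 [ 5.28880882e-01 -1.31466669e-05]
cup top 109 [0.51201054 0.29592711] [0.48895385 0.27168272] [0.5360998  0.32184166]
bar 287 ((0.4473345875740051, -0.25847193598747253), (0.02381305769085884, 0.05977148935198784), 89.19447326660156) [ 0.44751171 -0.25808288  0.05555954]
disc 935 [ 0.40255486 -0.30515938  0.01811989] [ 0.50686234 -0.2126666   0.03184973]
ptr 30 [ 0.50324281 -0.26080976  0.02255849]
post 16 [ 0.58321396 -0.01083276  0.09792359]
scene deck 2653 ((0.530370831489563, 0.0010149553418159485), (0.20221444964408875, 0.1902666985988617), 7.282694339752197) 0.02893777426812523
rim mean [5.31724845e-01 1.12990018e-04 8.63576191e-02] 347
rim annulus fit r~37.5 [0.53184616 0.00098301]
cup top 127 [0.51395377 0.29774545] [0.48639238 0.27241375] [0.53932461 0.32175401]
bar 138 ((0.449265718460083, -0.2570044696331024), (0.06212126463651657, 0.022841259837150574), 0.2732524871826172) [ 0.45323797 -0.25621557  0.05407485]
disc 448 [ 0.40482387 -0.30324671  0.01804122] [ 0.50633788 -0.21132058  0.03193918]
ptr 31 [ 0.50464833 -0.25493951  0.02083065]
post 21 [ 0.58622687 -0.00967932  0.09539565]
start 8 [263.15915119 180.62599469] [0.60763291 0.00955322 0.03      ]
 dir -170.73675791018817
half 45 [289.05327725 185.62846127] [ 0.59673646 -0.05328428  0.03      ]
 dir 142.41292017845757
click 19 [298.56828194 209.94273128] [ 0.53822191 -0.07675694  0.03      ]
 dir -79.93357339834593
```

```bash
cat > pl.py <<'E'
from h import *
import json
def side(psi,al,flip=True):
    psi,al=np.radians([psi,al])
    z=np.array([np.cos(al)*np.cos(psi),np.cos(al)*np.sin(psi),-np.sin(al)])
    y=np.array([np.sin(psi),-np.cos(psi),0])
    if not flip: y=-y
    return R.from_matrix(np.c_[np.cross(y,z),y,z])
def down(yaw): # yaw of tool x, deg
    a=np.radians(yaw); x=np.array([np.cos(a),np.sin(a),0]); z=np.array([0,0,-1.])
    return R.from_matrix(np.c_[x,np.cross(z,x),z])
def cur():
    s=env.get_state(); q=s['orientation']
    return np.array(s['tcp_pos']),R.from_quat([q[1],q[2],q[3],q[0]]),s
def plan(wps,start=None,vmax=.055,amax=9.5):
    """wps: (jaw,pos,R[,nrows])"""
    if start is None: p,r,s=cur()
    else: p,r=start
    rows=[]
    for w in wps:
        jaw,P,Q=w[:3]; P=np.array(P,float)
        if Q is None: Q=r
        d=np.linalg.norm(P-p); a=np.degrees((r.inv()*Q).magnitude())
        n=max(int(np.ceil(d/vmax)),int(np.ceil(a/amax)),1)
        if len(w)>3: n=max(n,w[3])
        p0,r0=p.copy(),r; rv=(r0.inv()*Q).as_rotvec()
        for i in range(1,n+1):
            tp=p0+(P-p0)*i/n; tr=r0*R.from_rotvec(rv*i/n)
            t=np.round(r.inv().apply(tp-p),3); a=np.round(np.degrees((r.inv()*tr).as_rotvec()),1)
            rows.append([jaw]+t.tolist()+a.tolist())
            p=p+r.apply(t); r=r*R.from_rotvec(np.radians(a))
    for k in range(0,len(rows),10):
        print(k,'['+',  '.join(','.join('%g'%(x+0) for x in rw) for rw in rows[k:k+10])+']')
    print('end',p.round(4))
    return p,r
E
python3 - <<'E'
from pl import *
T=side(55,25); z=T.as_matrix()[:,2]
G=np.array([.513,.297,.040])
g=G+.008*z
pre=g-.12*z
print(g,pre)
plan([(-.7,[.36,-.40,.30],down(14)),(-.7,[.40,0,.32],side(30,70)),(-.7,pre+[0,0,.06],T)])
E
```

```text
[0.51715869 0.30293923 0.03661905] [0.45477828 0.21385077 0.08733325]
0 [-0.7,0.042,-0.017,-0.014,0,0,0,  -0.7,0.042,-0.016,-0.013,0,0,0,  -0.7,0.042,-0.017,-0.014,0,0,0,  -0.7,0.043,-0.017,-0.013,0,0,0,  -0.7,0.042,-0.016,-0.014,0,0,0,  -0.7,0.042,-0.017,-0.013,0,0,0,  -0.7,0.017,-0.047,-0.003,0.4,2.5,-2,  -0.7,0.019,-0.047,-0.001,0.3,2.5,-2,  -0.7,0.02,-0.046,0,0.4,2.4,-2,  -0.7,0.022,-0.045,0,0.3,2.5,-1.9]
10 [-0.7,0.023,-0.045,0.003,0.3,2.5,-2,  -0.7,0.025,-0.044,0.003,0.4,2.5,-2,  -0.7,0.026,-0.042,0.005,0.4,2.5,-2,  -0.7,0.027,-0.042,0.006,0.3,2.5,-2,  -0.7,0.014,-0.026,0.036,2.9,7.4,-3.1,  -0.7,0.011,-0.024,0.039,2.9,7.3,-3.2,  -0.7,0.007,-0.021,0.041,2.9,7.4,-3.1,  -0.7,0.003,-0.019,0.042,2.9,7.4,-3.2,  -0.7,-0.002,-0.017,0.044,2.8,7.4,-3.1,  -0.7,-0.006,-0.014,0.044,2.9,7.3,-3.2]
end [0.4554 0.2139 0.1476]
```

Emit:
move_arm --deltas '[-0.7,0.042,-0.017,-0.014,0,0,0,-0.7,0.042,-0.016,-0.013,0,0,0,-0.7,0.042,-0.017,-0.014,0,0,0,-0.7,0.043,-0.017,-0.013,0,0,0,-0.7,0.042,-0.016,-0.014,0,0,0,-0.7,0.042,-0.017,-0.013,0,0,0,-0.7,0.017,-0.047,-0.003,0.4,2.5,-2,-0.7,0.019,-0.047,-0.001,0.3,2.5,-2,-0.7,0.02,-0.046,0,0.4,2.4,-2,-0.7,0.022,-0.045,0,0.3,2.5,-1.9]'

```text
clock: 3.45
tcp_pos: [0.3804, -0.1986, 0.3104]
orientation: [-0.023, 0.978, 0.19, 0.085]
wrist_force: [1.1, 0.1, 0.2]
finger_gap: 0.0726
```

Emit:
move_arm --deltas '[-0.7,0.023,-0.045,0.003,0.3,2.5,-2,-0.7,0.025,-0.044,0.003,0.4,2.5,-2,-0.7,0.026,-0.042,0.005,0.4,2.5,-2,-0.7,0.027,-0.042,0.006,0.3,2.5,-2,-0.7,0.014,-0.026,0.036,2.9,7.4,-3.1,-0.7,0.011,-0.024,0.039,2.9,7.3,-3.2,-0.7,0.007,-0.021,0.041,2.9,7.4,-3.1,-0.7,0.003,-0.019,0.042,2.9,7.4,-3.2,-0.7,-0.002,-0.017,0.044,2.8,7.4,-3.1,-0.7,-0.006,-0.014,0.044,2.9,7.3,-3.2]'

```text
clock: 4.7
tcp_pos: [0.4696, 0.1932, 0.166]
orientation: [-0.255, 0.746, 0.402, 0.466]
wrist_force: [0.6, -0.2, 0.1]
finger_gap: 0.0727
```

Run:
```python
from pl import *
p,r,s=cur(); print(p,r.as_matrix().round(3),s['joint_pos'].round(3),s['clock'],s['finger_gap'])
w=cam('wrist'); save(w,'w1.png')
print(proj(w,[[.513,.297,.064]]))
for c in imaging.recognise(w,'cup_mouth'): print(c['centre'],c['confidence'])
P,u,v=cloud(w); m=(np.hypot(P[:,0]-.513,P[:,1]-.297)<.04)&(P[:,2]>.056)&(P[:,2]<.072);q=P[m];print(m.sum(),q.min(0),q.max(0),q.mean(0))
save(cam('scene'),'s1.png')
T=side(55,25); z=T.as_matrix()[:,2]
g=np.array([.513,.297,.040])+.008*z
e=plan([(-.7,g-.10*z,T,4),(-.7,g-.03*z,T,3),(-.7,g,T,3)])
```

```text
[0.46963851 0.19320133 0.16600359] [[ 0.242  0.837  0.491]
 [ 0.362 -0.547  0.755]
 [ 0.9   -0.005 -0.435]] [-0.389 -0.01  -1.024  0.188  1.085  1.987] 4.7 0.0727352293743155
[[234.84393862 220.12500529]]
[173.4, 194.3] 0.75
[236.2, 240.1] 0.64
804 [0.48730682 0.27200088 0.05601988] [0.53668835 0.32168469 0.06541764] [0.51135499 0.29547247 0.06149076]
0 [-0.7,-0.015,-0.005,0.015,-0.5,0.3,-0.2,  -0.7,-0.015,-0.004,0.016,-0.5,0.4,-0.1,  -0.7,-0.015,-0.005,0.015,-0.5,0.3,-0.2,  -0.7,-0.015,-0.005,0.015,-0.6,0.3,-0.2,  -0.7,0,0,0.023,0,0,0,  -0.7,0,0,0.024,0,0,0,  -0.7,0,-0.001,0.023,0,0,0,  -0.7,0,0,0.01,0,0,0,  -0.7,0,0,0.01,0,0,0,  -0.7,0,0,0.01,0,0,0]
end [0.5167 0.3031 0.0369]
```

Run:
```python
from pl import *
p,r,s=cur(); print(p,r.as_matrix().round(3),s['joint_pos'].round(3),s['clock'],s['qvel'].round(3))
```

```text
[0.4662765  0.19316422 0.15945046] [[ 0.263  0.834  0.484]
 [ 0.357 -0.551  0.755]
 [ 0.896 -0.026 -0.443]] [-0.39  -0.    -1.027  0.196  1.08   1.99 ] 4.85 [ 0.    -0.14  -0.006  0.055 -0.007  0.013]
```

View pics/w1.png

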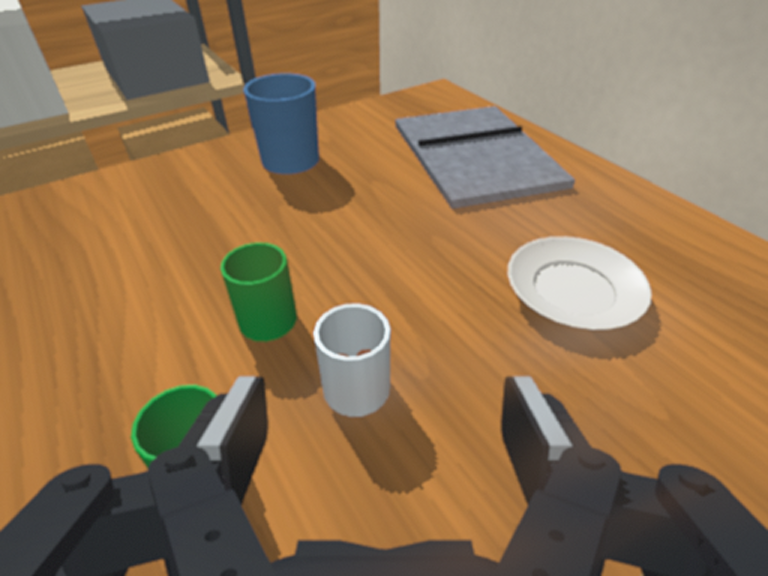

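View pics/s1.png

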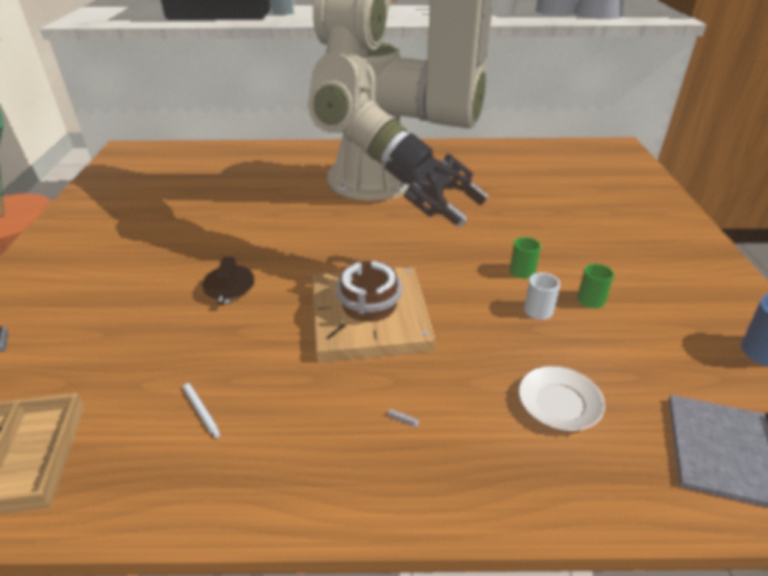

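Run:
```python
from pl import *
T=side(52,27); z=T.as_matrix()[:,2]
g=np.array([.512,.2968,.040])+.008*z
e=plan([(-.7,g-.07*z,T,4),(-.7,g-.07*z,T,1)])
```

```text
0 [-0.7,-0.014,-0.005,0.023,-1.2,-0.2,0.2,  -0.7,-0.015,-0.006,0.023,-1.2,-0.1,0.2,  -0.7,-0.014,-0.006,0.022,-1.2,-0.2,0.1,  -0.7,-0.014,-0.007,0.023,-1.2,-0.1,0.2,  -0.7,0,0,0,0,0,0]
end [0.4776 0.2535 0.0681]
```

Emit:
move_arm --deltas '[-0.7,-0.014,-0.005,0.023,-1.2,-0.2,0.2,-0.7,-0.015,-0.006,0.023,-1.2,-0.1,0.2,-0.7,-0.014,-0.006,0.022,-1.2,-0.2,0.1,-0.7,-0.014,-0.007,0.023,-1.2,-0.1,0.2,-0.7,0,0,0,0,0,0]'

```text
clock: 5.48
tcp_pos: [0.5157, 0.2138, 0.1038]
orientation: [-0.248, 0.763, 0.402, 0.441]
wrist_force: [-0.0, 1.3, -1.0]
finger_gap: 0.0729
```

Run:
```python
from pl import *
p,r,s=cur(); print(p,r.as_matrix().round(3),s['joint_pos'].round(3),s['clock'],s['qvel'].round(3))
T=side(52,27); z=T.as_matrix()[:,2]
g=np.array([.512,.2968,.040])+.008*z
w=cam('wrist'); save(w,'w2.png')
P,u,v=cloud(w); m=(np.hypot(P[:,0]-.513,P[:,1]-.297)<.04)&(P[:,2]>.056)&(P[:,2]<.072);q=P[m];print(m.sum(),q.min(0),q.max(0),q.mean(0))
e=plan([(-.7,g,T,4),(-.7,g,T,1)])
```

```text
[0.51572431 0.2137961  0.10377465] [[ 0.288  0.832  0.474]
 [ 0.394 -0.554  0.733]
 [ 0.873 -0.024 -0.487]] [-0.262  0.184 -1.026 -0.142  0.981  2.183] 5.475 [-0.014 -0.017 -0.009  0.046  0.019 -0.022]
1392 [0.48756866 0.27149535 0.05600141] [0.53662251 0.32200083 0.06553608] [0.51119897 0.29538966 0.06152728]
0 [-0.7,-0.006,-0.012,0.025,-1.1,0.6,0.2,  -0.7,-0.006,-0.012,0.024,-1.2,0.5,0.2,  -0.7,-0.007,-0.012,0.024,-1.1,0.6,0.2,  -0.7,-0.006,-0.013,0.024,-1.1,0.5,0.2,  -0.7,0,0,0,0,0,0]
end [0.5169 0.3026 0.0365]
```

View pics/w2.png

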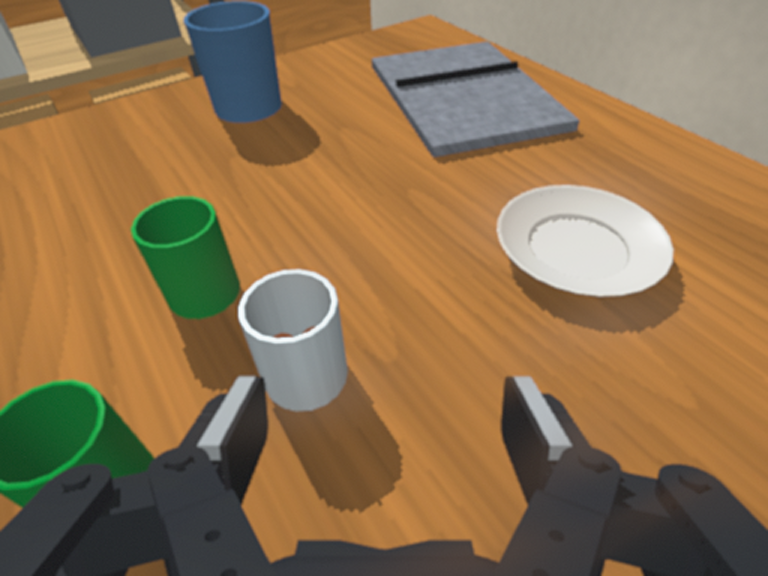

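```bash
cat > fk.py <<'E'
import numpy as np
from scipy.optimize import least_squares
from scipy.spatial.transform import Rotation as R
S=[([-1.46659,.313235,.046099,1.303577,0,1.43122],[.138789,-.558051,.218603]),
([-.389,-.01,-1.024,.188,1.085,1.987],[.469639,.193201,.166004]),
([-.39,0,-1.027,.196,1.08,1.99],[.466277,.193164,.15945]),
([-.262,.184,-1.026,-.142,.981,2.183],[.515724,.213796,.103775])]
def rows(q):
    q1,q2,q3,q4,q5,q6=q
    ph=q2-q3+q4; t=q2-q3
    # params r0,h,L1,a2,b2,L4,Lt,d   ; in-plane x and z, lateral y
    X=[1,0,np.sin(q2),np.cos(t),np.sin(t),np.cos(ph),np.cos(q5)*np.cos(ph),0]
    Z=[0,1,np.cos(q2),-np.sin(t),np.cos(t),-np.sin(ph),-np.cos(q5)*np.sin(ph),0]
    Y=[0,0,0,0,0,0,np.sin(q5),1]
    return np.array([X,Y,Z])
def fit(S):
    A=np.vstack([rows(q) for q,_ in S])
    b=np.concatenate([R.from_euler('z',-q[0]).apply(p) for q,p in S])
    # weak prior
    x0=np.array([0,.2,.35,.35,0,.08,.2,.08]); w=np.array([.03,.01,.01,.01,.03,.01,.01,.01])*.1
    x=np.linalg.lstsq(np.vstack([A,np.diag(w)]),np.concatenate([b,w*x0]),rcond=None)[0]
    return x,(A@x-b).reshape(-1,3)
def fkp(x,q): return R.from_euler('z',q[0]).apply(rows(q)@x)
def fkR(q):
    q1,q2,q3,q4,q5,q6=q
    # base: tool x=-up-ish when q6=0
    ph=q2-q3+q4
    z=np.array([np.cos(q5)*np.cos(ph),np.sin(q5),-np.cos(q5)*np.sin(ph)])
    y=np.array([-np.sin(q5)*np.cos(ph),np.cos(q5),np.sin(q5)*np.sin(ph)])
    x=np.cross(y,z); M=R.from_matrix(np.c_[x,y,z])
    return R.from_euler('z',q1)*M*R.from_euler('z',q6)
lo=np.array([-2.76,-.86,-1.03,-2.2,-1.47,-3.14]);hi=np.array([2.76,1.69,1.26,2.34,1.5,3.14])
def ik(x,p,Rt,q0):
    f=lambda q: np.concatenate([(fkp(x,q)-p)*10,(fkR(q).inv()*Rt).as_rotvec()])
    s=least_squares(f,np.clip(q0,lo+.01,hi-.01),bounds=(lo,hi))
    return s.x,s.cost
if __name__=='__main__':
    x,res=fit(S); print(x.round(4)); print(res.round(4))
    print(fkR(S[3][0]).as_matrix().round(3)); print(fkR(S[0][0]).as_matrix().round(3))
E
python3 fk.py
```

```text
[0.0009 0.2289 0.5185 0.4084 0.0565 0.1373 0.313  0.08  ]
[[ 0.      0.     -0.    ]
 [ 0.0003 -0.0001  0.0002]
 [-0.0003  0.0001 -0.    ]
 [-0.      0.     -0.0001]]
[[ 0.288  0.832  0.474]
 [ 0.394 -0.554  0.733]
 [ 0.873 -0.024 -0.487]]
[[ 0.97   0.241  0.   ]
 [ 0.241 -0.97  -0.   ]
 [-0.     0.    -1.   ]]
```

```bash
cat > t.py <<'E'
from pl import *; from fk import *
x,_=fit(S)
def best(p,Rt,seeds=None):
    b=None
    for q1 in np.arange(-1.2,1.3,.4):
      for q5 in (-.8,0,.8):
       for q6 in (-2.5,0,2.5):
        q,c=ik(x,p,Rt,[q1,.4,-.3,.5,q5,q6])
        if b is None or c<b[1]: b=(q,c)
      if b[1]<1e-8: break
    return b
if __name__=='__main__':
  for r in (.34,.4,.6,.775,.8):
    q,c=best([r,0,.1],down(0)); print('down',r,q.round(2),'%.1e'%c)
  for psi in (20,30,40,50,):
   for al in (20,30,40,50):
    T=side(psi,al); z=T.as_matrix()[:,2]
    q,c=best(np.array([.512,.2968,.040])+.008*z,T); print(psi,al,q.round(2),'%.1e'%c)
E
python3 t.py
```

```text
down 0.34 [-0.24 -0.06 -0.7   0.94 -0.    2.9 ] 3.9e-30
down 0.4 [-0.2   0.06 -0.58  0.94 -0.    2.94] 1.8e-30
down 0.6 [-0.13  0.42 -0.1   1.05  0.    3.01] 9.1e-31
down 0.775 [-0.1   0.77  0.51  1.31  0.    3.04] 8.5e-29
down 0.8 [-0.1   0.83  0.63  1.37  0.    3.04] 3.0e-30
20 20 [ 0.59  0.29 -1.03 -0.53 -0.38 -2.93] 1.0e-01
20 30 [ 0.49  0.23 -1.03 -0.45 -0.19 -3.03] 4.4e-02
20 40 [ 0.44  0.21 -1.03 -0.41 -0.09 -3.07] 9.1e-03
20 50 [ 0.41  0.19 -1.   -0.32 -0.04 -3.09] 4.9e-26
30 20 [ 0.24  0.21 -1.03 -0.39  0.28  2.91] 1.1e-01
30 30 [ 0.29  0.2  -1.03 -0.38  0.19  2.96] 4.8e-02
30 40 [ 0.31  0.2  -1.03 -0.37  0.15  2.98] 1.0e-02
30 50 [ 0.32  0.19 -1.01 -0.31  0.13  2.99] 2.2e-23
40 20 [ 0.    0.34 -1.03 -0.44  0.78  2.54] 7.9e-02
40 30 [ 0.12  0.25 -1.03 -0.38  0.53  2.68] 3.5e-02
40 40 [ 0.19  0.22 -1.03 -0.36  0.39  2.75] 6.4e-03
40 50 [ 0.24  0.19 -0.98 -0.25  0.29  2.78] 4.7e-29
50 20 [-0.08  0.45 -1.03 -0.52  0.98  2.37] 3.7e-02
50 30 [ 0.02  0.33 -1.03 -0.42  0.75  2.47] 1.5e-02
50 40 [ 0.1   0.26 -1.03 -0.37  0.57  2.55] 1.1e-03
50 50 [ 0.17  0.21 -0.93 -0.14  0.43  2.56] 4.8e-30
```

```bash
cat > t2.py <<'E'
from t import *
for psi in (60,70,80,90,100):
   for al in (20,25,30,35):
    T=side(psi,al); z=T.as_matrix()[:,2]
    q,c=best(np.array([.512,.2968,.040])+.008*z,T); 
    q2,c2=best(np.array([.512,.2968,.040])-.08*z,T); 
    q3,c3=best(np.array([.512,.2968,.150])+.008*z,T); 
    print(psi,al,q.round(2),'%.1e'%c,'%.1e'%c2,'%.1e'%c3)
print('pour')
for psi in (40,50,60,70,80,90,100,-60,-75,-90):
  for be in (0,10,20):
    T=side(psi,be)
    for hh in (.17,):
      q,c=best([.53,0,hh],T); print(psi,be,hh,q.round(2),'%.1e'%c)
E
python3 t2.py
```

```text
60 20 [-0.11  0.52 -1.03 -0.57  1.09  2.27] 8.5e-03 4.8e-03 2.8e-03
60 25 [-0.08  0.45 -1.03 -0.5   0.98  2.29] 4.4e-03 2.9e-03 3.0e-04
60 30 [-0.04  0.39 -1.03 -0.45  0.89  2.32] 1.4e-03 1.0e-03 1.5e-29
60 35 [ 0.    0.34 -1.03 -0.41  0.79  2.35] 2.8e-05 3.4e-06 6.8e-31
70 20 [-0.13  0.56 -1.   -0.53  1.16  2.15] 4.6e-30 1.5e-31 7.8e-31
70 25 [-0.1   0.48 -0.96 -0.35  1.07  2.11] 1.1e-27 1.0e-27 1.4e-30
70 30 [-0.07  0.42 -0.93 -0.21  0.99  2.08] 5.7e-30 2.6e-31 1.2e-30
70 35 [-0.04  0.37 -0.88 -0.09  0.9   2.08] 4.0e-28 2.7e-30 2.6e-30
80 20 [-0.14  0.58 -0.73  0.17  1.22  1.66] 3.5e-29 3.2e-30 8.5e-32
80 25 [-0.12  0.53 -0.73  0.2   1.13  1.7 ] 3.2e-30 2.1e-30 2.0e-24
80 30 [-0.09  0.48 -0.72  0.23  1.04  1.73] 1.4e-31 6.2e-31 1.8e-31
80 35 [-0.06  0.44 -0.7   0.27  0.95  1.76] 5.4e-31 1.4e-30 6.8e-31
90 20 [-0.14  0.71 -0.45  0.78  1.2   1.19] 5.4e-29 2.9e-31 2.3e-29
90 25 [-0.12  0.64 -0.48  0.7   1.12  1.3 ] 1.2e-30 1.3e-31 5.9e-31
90 30 [-0.09  0.58 -0.5   0.65  1.04  1.39] 8.3e-32 5.7e-28 1.9e-29
90 35 [-0.06  0.53 -0.51  0.62  0.96  1.46] 1.2e-30 6.0e-31 3.6e-31
100 20 [-0.1
[... 1280 characters left out ...]
 7.4e-31
100 0 0.17 [-0.61  1.16  0.33  2.31  0.79  0.  ] 1.2e-28
100 10 0.17 [-0.6   1.04  0.29  2.15  0.78  0.18] 4.0e-30
100 20 0.17 [-0.59  0.91  0.24  1.99  0.75  0.35] 8.3e-31
-60 0 0.17 [ 0.45  0.95 -1.03 -2.19 -1.47  2.93] 5.7e-04
-60 10 0.17 [ 0.44  0.39 -0.81 -0.06 -1.38 -2.01] 2.6e-25
-60 20 0.17 [ 0.41  0.29 -0.72  0.26 -1.21 -1.89] 1.1e-28
-75 0 0.17 [ 0.44  1.   -0.1   2.04 -1.39 -0.  ] 1.7e-30
-75 10 0.17 [ 0.44  0.72 -0.22  1.41 -1.33 -0.78] 8.7e-31
-75 20 0.17 [ 0.41  0.54 -0.31  1.11 -1.19 -1.16] 8.6e-31
-90 0 0.17 [ 0.4   1.09  0.15  2.2  -1.17 -0.  ] 8.0e-31
-90 10 0.17 [ 0.4   0.92  0.1   1.89 -1.14 -0.39] 1.2e-24
-90 20 0.17 [ 0.37  0.76  0.02  1.62 -1.06 -0.72] 1.6e-27
```

Run:
```python
from pl import *
T=side(80,25); z=T.as_matrix()[:,2]
G=np.array([.512,.2968,.040])
e=plan([(-.7,G-.085*z,T,6),(-.7,G-.085*z,T,1)])
```

```text
0 [-0.7,-0.004,-0.003,0.002,3.4,0.6,-2,  -0.7,-0.005,-0.003,0.002,3.4,0.7,-2,  -0.7,-0.004,-0.003,0.002,3.4,0.6,-2,  -0.7,-0.004,-0.003,0.002,3.4,0.6,-2,  -0.7,-0.004,-0.003,0.002,3.4,0.7,-2,  -0.7,-0.004,-0.003,0.003,3.4,0.6,-2,  -0.7,0,0,0,0,0,0]
end [0.4983 0.2213 0.076 ]
```

Emit:
move_arm --deltas '[-0.7,-0.004,-0.003,0.002,3.4,0.6,-2,-0.7,-0.005,-0.003,0.002,3.4,0.7,-2,-0.7,-0.004,-0.003,0.002,3.4,0.6,-2,-0.7,-0.004,-0.003,0.002,3.4,0.6,-2,-0.7,-0.004,-0.003,0.002,3.4,0.7,-2,-0.7,-0.004,-0.003,0.003,3.4,0.6,-2,-0.7,0,0,0,0,0,0]'

```text
clock: 6.4
tcp_pos: [0.4999, 0.2202, 0.0756]
orientation: [-0.345, 0.647, 0.541, 0.412]
wrist_force: [-0.2, 0.5, -0.9]
finger_gap: 0.0728
```

Run:
```python
from pl import *
p,r,s=cur(); print(p,r.as_matrix().round(3),s['joint_pos'].round(3).tolist(),s['clock'],s['qvel'].round(3))
T=side(80,25); z=T.as_matrix()[:,2]
G=np.array([.512,.2968,.040])
e=plan([(-.7,G+.008*z,T,5),(-.7,G+.008*z,T,1)])
w=cam('wrist'); save(w,'w3.png')
```

```text
[0.49988072 0.22019083 0.0755804 ] [[ 0.076  0.984  0.159]
 [ 0.416 -0.176  0.892]
 [ 0.906 -0.002 -0.423]] [-0.308, 0.511, -0.601, 0.732, 1.117, 1.271] 6.4 [ 0.007 -0.027 -0.054 -0.081  0.002  0.056]
0 [-0.7,0,0,0.019,0,0,0,  -0.7,0,-0.001,0.018,0,0,-0.1,  -0.7,0,0,0.019,0.1,0,0,  -0.7,0,0,0.019,0,0,0,  -0.7,0.001,0,0.018,0,0,-0.1,  -0.7,0,0,0,0,0,0]
end [0.5137 0.3038 0.0372]
```

View pics/w3.png

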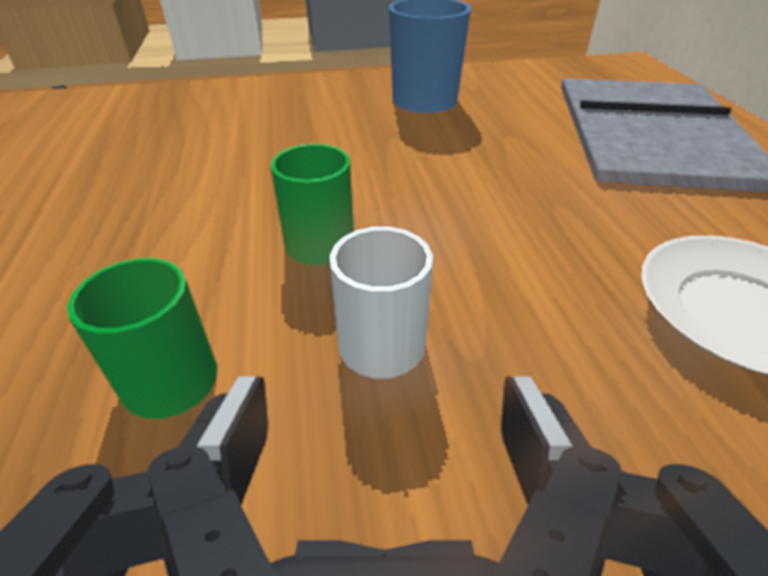

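Emit:
move_arm --deltas '[-0.7,0,0,0.019,0,0,0,-0.7,0,-0.001,0.018,0,0,-0.1,-0.7,0,0,0.019,0.1,0,0,-0.7,0,0,0.019,0,0,0,-0.7,0.001,0,0.018,0,0,-0.1,-0.7,0,0,0,0,0,0]' --squeeze 45

```text
clock: 7.2
tcp_pos: [0.5109, 0.3056, 0.037]
orientation: [-0.346, 0.645, 0.543, 0.412]
wrist_force: [0.0, 0.7, 0.1]
finger_gap: 0.0723
```

Emit:
move_arm --deltas '[0.2,0,0,0,0,0,0,0.4,0,0,0,0,0,0,0.4,0,0,0,0,0,0,0.4,0,0,0,0,0,0]' --squeeze 45

```text
clock: 7.7
tcp_pos: [0.513, 0.3043, 0.0371]
orientation: [-0.346, 0.645, 0.542, 0.412]
wrist_force: [-1.7, -3.3, 5.9]
finger_gap: 0.0439
```

Run:
```python
from pl import *
p,r,s=cur(); print(p,r.as_matrix().round(3),s['joint_pos'].round(3).tolist(),s['clock'],s['finger_gap'],s['wrist_force'])
w=cam('wrist'); save(w,'w4.png')
```

```text
[0.51304682 0.30425677 0.03714865] [[ 0.072  0.985  0.157]
 [ 0.414 -0.173  0.894]
 [ 0.907  0.001 -0.42 ]] [-0.12, 0.53, -0.727, 0.198, 1.134, 1.698] 7.7 0.04394751017104871 [-1.69212871 -3.3085276   5.8753887 ]
```

View pics/w4.png

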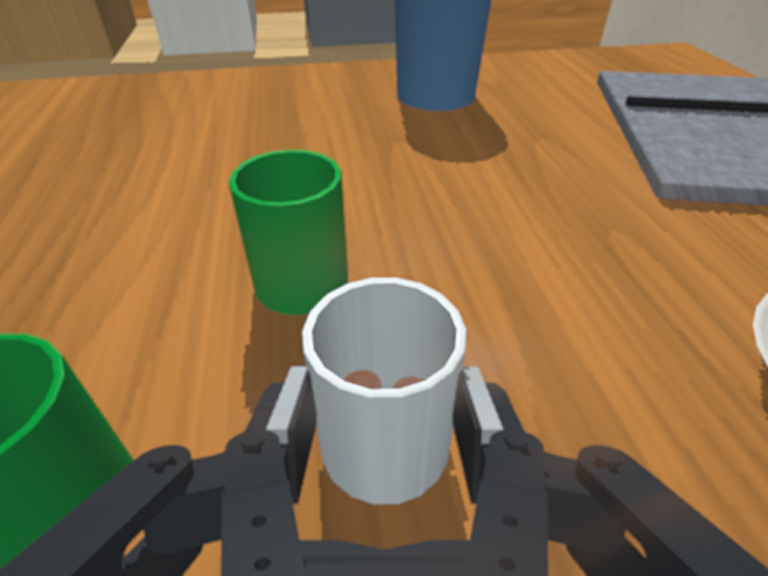

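Run:
```python
from pl import *
p,r,s=cur(); w=cam('wrist'); print(s['finger_gap'],s['wrist_force'],w['shot'])
z=r.as_matrix()[:,2]; y=r.as_matrix()[:,1]
for k in (-.02,-.008,0,.011):
    print(k,(1.5*proj(w,[p+k*z+.022*y,p+k*z-.022*y,p+k*z+.025*y])).round(0).tolist())
P,u,v=cloud(w)
m=(P[:,2]>.057)&(P[:,2]<.068)&(np.hypot(P[:,0]-.512,P[:,1]-.297)<.04)&(u>190)&(u<325)
q=P[m]; print(m.sum(),q.min(0),q.max(0),P[m].mean(0))
print(1.5*proj(w,[[.512,.2968,.064]]))
# cup center in tool frame
c=(q.min(0)+q.max(0))/2; c[2]=.064; print(r.inv().apply(c-p))
# pads in cloud: points in tool frame close to |y|<.035
t=r.inv().apply(P-p); m=(abs(t[:,1])<.045)&(abs(t[:,2])<.04)&(abs(t[:,0])<.02)
for lo_ in np.arange(-.04,.04,.005):
    mm=m&(t[:,2]>=lo_)&(t[:,2]<lo_+.005); 
    if mm.sum(): print(lo_.round(3),mm.sum(),np.percentile(t[mm,1],[0,25,75,100]).round(4))
```

```text
0.044073269605584504 [-2.56155032 -2.99814407  6.06815366] 11
-0.02 [[453.0, 399.0], [311.0, 399.0], [462.0, 399.0]]
-0.008 [[448.0, 381.0], [316.0, 381.0], [457.0, 381.0]]
0 [[445.0, 370.0], [319.0, 370.0], [454.0, 370.0]]
0.011 [[442.0, 356.0], [323.0, 356.0], [450.0, 356.0]]
4521 [0.48207637 0.26035683 0.05700203] [0.53813754 0.32273508 0.0678974 ] [0.51145347 0.29037532 0.06200944]
[[382.99262715 333.85704735]]
[ 0.01887535 -0.00066325 -0.02310659]
-0.04 1668 [-0.0354 -0.0089  0.0092  0.036 ]
-0.035 1953 [-0.0353 -0.0129  0.0138  0.0358]
-0.03 1841 [-0.0353 -0.0154  0.0158  0.0359]
-0.025 1044 [-0.0344 -0.0195  0.0209  0.0357]
-0.02 254 [-0.028  -0.0197  0.0207  0.0287]
-0.015 141 [-0.0224 -0.0213  0.0219  0.0231]
-0.01 148 [-0.0228 -0.0208  0.0213  0.0241]
-0.005 279 [-0.021  -0.0193  0.0199  0.0216]
-0.0 531 [-0.0206 -0.0163  0.017   0.0212]
0.005 1148 [-0.019  -0.0107  0.0106  0.0197]
0.01 949 [-0.0174 -0.0084  0.0084  0.0181]
0.015 598 [-0.0145 -0.0051  0.0075  0.0162]
0.02 245 [-0.0071 -0.0012  0.0048  0.0107]
0.025 28 [-0.0018  0.0005  0.0032  0.0043]
```

Run:
```python
from pl import *
p,r,s=cur()
e=plan([(.4,p+[0,0,.05],None,5),(.4,p+[0,0,.05],None,1)])
```

```text
0 [0.4,0.009,0,-0.004,0,0,0,  0.4,0.009,0,-0.004,0,0,0,  0.4,0.009,0,-0.005,0,0,0,  0.4,0.009,0,-0.004,0,0,0,  0.4,0.009,0,-0.004,0,0,0,  0.4,0,0,0,0,0,0]
end [0.513  0.3041 0.0868]
```

Emit:
move_arm --deltas '[0.4,0.009,0,-0.004,0,0,0,0.4,0.009,0,-0.004,0,0,0,0.4,0.009,0,-0.005,0,0,0,0.4,0.009,0,-0.004,0,0,0,0.4,0.009,0,-0.004,0,0,0,0.4,0,0,0,0,0,0]' --squeeze 45

```text
clock: 8.55
tcp_pos: [0.5128, 0.3047, 0.0866]
orientation: [-0.345, 0.645, 0.543, 0.412]
wrist_force: [-0.2, 0.5, -1.6]
finger_gap: 0.0439
```

Run:
```python
from pl import *
p,r,s=cur(); w=cam('wrist'); print(s['finger_gap'],s['wrist_force'],s['joint_pos'].round(3))
save(w,'w5.png'); save(cam('scene'),'s5.png')
```

```text
0.04385765111683714 [-0.19581343  0.49694759 -1.56467298] [-0.119  0.429 -0.699  0.325  1.132  1.698]
```

View pics/w5.png

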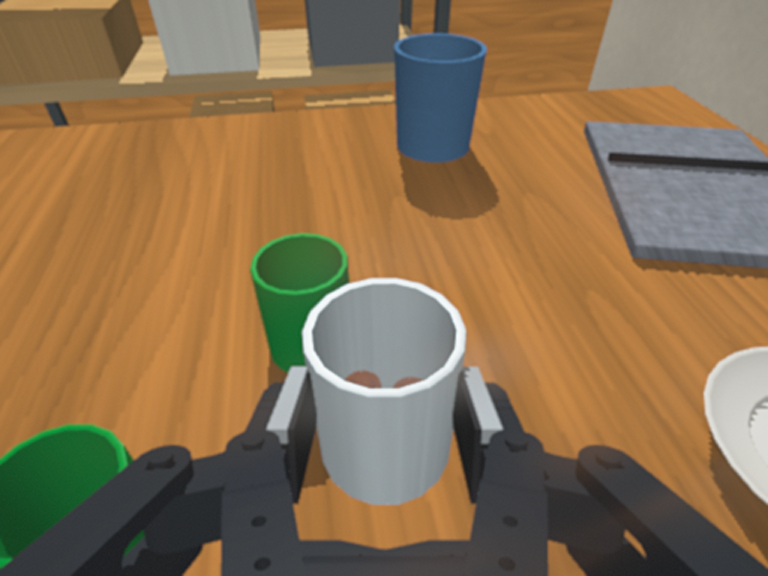

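View pics/s5.png

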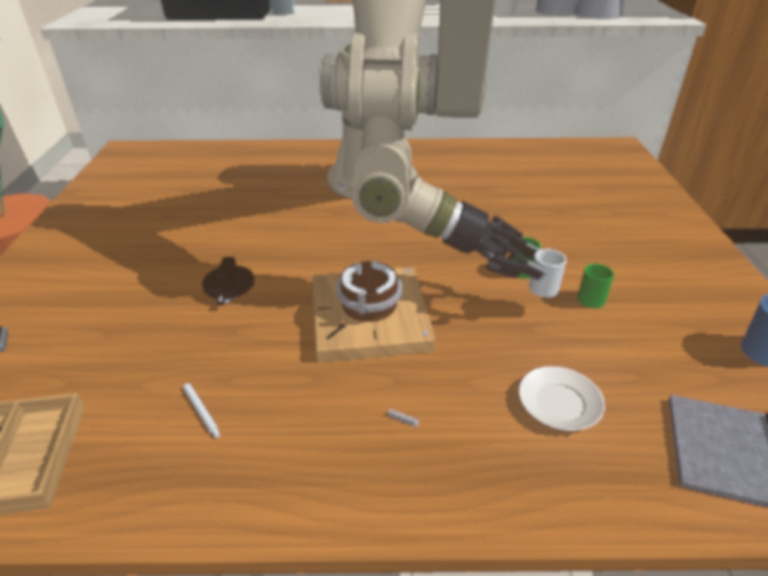

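```bash
cat > pour.py <<'E'
from t import *
p,r,s=cur()
S.append((s['joint_pos'],p)); x,res=fit(S); print(abs(res).max())
u=r.inv().apply([0,0,1.]); print('cup up in tool',u.round(3))
mt=np.array([0,0,-.008])+.024*u   # mouth in tool
H=np.array([.530,.0005])
def pose(psi,be,phi,Mz):
    T=side(psi,be)*R.from_euler('z',phi,degrees=True)
    return np.array([H[0],H[1],Mz])-T.apply(mt),T
E
cat > a.py <<'E'
from pour import *
q=s['joint_pos']
w=[(.4,[.513,.29,.19],side(80,22),3),(.4,[.50,.14,.23],side(75,20),4)]
P0,T0=pose(80,12,0,.16); w.append((.4,P0,T0,5))
for a,b,c in w and [(x_[1],x_[2],0) for x_ in w]:
    q,c=ik(x,np.array(a),b,q); print(np.round(a,3),q.round(2),'%.0e'%c)
for phi in range(0,-171,-30):
    a,b=pose(80,12,phi,.134); q,c=ik(x,a,b,q); print(phi,a.round(3),q.round(2),'%.0e'%c, 'past level',np.degrees(np.arcsin(-b.apply(u)[2])).round(1))
e=plan(w)
E
python3 a.py
```

```text
0.00034820516497835463
cup up in tool [ 0.906  0.    -0.423]
[0.513 0.29  0.19 ] [-0.16  0.29 -0.59  0.66  1.19  1.6 ] 4e-23
[0.5  0.14 0.23] [-0.51  0.39 -0.43  1.35  1.15  0.94] 3e-20
[0.532 0.014 0.135] [-0.68  0.89 -0.08  1.77  1.02  0.36] 2e-22
0 [0.532 0.014 0.109] [-0.68  0.92 -0.08  1.73  1.02  0.36] 2e-21 past level -77.0
-30 [0.543 0.012 0.112] [-0.67  0.93 -0.05  1.75  1.03 -0.16] 6e-23 past level -58.8
-60 [0.551 0.012 0.12 ] [-0.67  0.93 -0.03  1.77  1.04 -0.68] 5e-22 past level -32.1
-90 [0.555 0.014 0.13 ] [-0.66  0.91 -0.02  1.78  1.05 -1.19] 3e-20 past level -5.1
-120 [0.552 0.017 0.141] [-0.66  0.89 -0.03  1.79  1.05 -1.72] 6e-31 past level 20.8
-150 [0.544 0.02  0.149] [-0.66  0.87 -0.05  1.79  1.04 -2.24] 4e-26 past level 42.8
0 [0.4,0.029,0.001,-0.019,0,1,0,  0.4,0.03,0.001,-0.019,-0.1,1,0,  0.4,0.03,0.001,-0.018,0,1,0.1,  0.4,-0.005,0.003,-0.038,-1.2,0.5,0.4,  0.4,-0.004,0.005,-0.039,-1.1,0.5,0.5,  0.4,-0.004,0.005,-0.038,-1.2,0.5,0.4,  0.4,-0.003,0.005,-0.038,-1.2,0.5,0.5,  0.4,-0.026,0.013,-0.015,1,1.6,-0.3,  0.4,-0.025,0.012,-0.016,0.9,1.6,-0.3,  0.4,-0.025,0.013,-0.017,1,1.6,-0.3]
10 [0.4,-0.025,0.011,-0.017,1,1.6,-0.2,  0.4,-0.024,0.011,-0.019,0.9,1.6,-0.3]
end [0.5318 0.0133 0.1347]
```

```bash
sed -i 's/pose(80,12,0,.16)/pose(80,12,0,.19)/' a.py; python3 a.py | tail -3
```

```text
0 [0.4,0.029,0.001,-0.019,0,1,0,  0.4,0.03,0.001,-0.019,-0.1,1,0,  0.4,0.03,0.001,-0.018,0,1,0.1,  0.4,-0.005,0.003,-0.038,-1.2,0.5,0.4,  0.4,-0.004,0.005,-0.039,-1.1,0.5,0.5,  0.4,-0.004,0.005,-0.038,-1.2,0.5,0.4,  0.4,-0.003,0.005,-0.038,-1.2,0.5,0.5,  0.4,-0.02,0.013,-0.017,1,1.6,-0.3,  0.4,-0.02,0.012,-0.018,0.9,1.6,-0.3,  0.4,-0.019,0.012,-0.018,1,1.6,-0.3]
10 [0.4,-0.019,0.012,-0.019,1,1.6,-0.2,  0.4,-0.018,0.011,-0.02,0.9,1.6,-0.3]
end [0.532  0.014  0.1648]
```

Emit:
move_arm --deltas '[0.4,0.029,0.001,-0.019,0,1,0,0.4,0.03,0.001,-0.019,-0.1,1,0,0.4,0.03,0.001,-0.018,0,1,0.1,0.4,-0.005,0.003,-0.038,-1.2,0.5,0.4,0.4,-0.004,0.005,-0.039,-1.1,0.5,0.5,0.4,-0.004,0.005,-0.038,-1.2,0.5,0.4,0.4,-0.003,0.005,-0.038,-1.2,0.5,0.5,0.4,-0.02,0.013,-0.017,1,1.6,-0.3,0.4,-0.02,0.012,-0.018,0.9,1.6,-0.3,0.4,-0.019,0.012,-0.018,1,1.6,-0.3]'

```text
clock: 9.9
tcp_pos: [0.5193, 0.0634, 0.1899]
orientation: [-0.383, 0.617, 0.499, 0.472]
wrist_force: [0.7, -0.2, -1.1]
finger_gap: 0.0439
```

Emit:
move_arm --deltas '[0.4,-0.019,0.012,-0.019,1,1.6,-0.2,0.4,-0.018,0.011,-0.02,0.9,1.6,-0.3,0.4,0,0,0,0,0,0,0.4,0,0,0,0,0,0]'

```text
clock: 10.4
tcp_pos: [0.5319, 0.0142, 0.1643]
orientation: [-0.405, 0.596, 0.499, 0.482]
wrist_force: [0.7, -0.5, -0.8]
finger_gap: 0.0436
```

```bash
cat > b.py <<'E'
from t import *
p,r,s=cur(); print(p,r.as_matrix().round(3).tolist(),s['joint_pos'].round(3),s['finger_gap'],s['clock'])
u=np.array([.906,0,-.423]); mt=np.array([0,0,-.008])+.024*u
print('mouth',p+r.apply(mt),'up',r.apply(u))
H=np.array([.530,.0005])
def pose(psi,be,phi,Mz):
    T=side(psi,be)*R.from_euler('z',phi,degrees=True)
    return np.array([H[0],H[1],Mz])-T.apply(mt),T
a=lambda phi,z,n=1:(.4,)+pose(80,12,phi,z)+(n,)
W=[a(-10,.18),a(-20,.17),a(-30,.16),a(-40,.15),a(-50,.145)]+[a(-k,.140) for k in (60,70,80,90,98,105,112,119,126,132,138,144,150,156,162)]
W+=[a(-162,.140,3)]
plan(W)
E
python3 b.py
python3 - <<'E'
from h import *
save(cam('scene'),'s6.png'); save(cam('top'),'t6.png')
E
```

```text
[0.53194729 0.01420114 0.16431297] [[0.037, 0.985, 0.171], [0.204, -0.175, 0.963], [0.978, -0.001, -0.207]] [-0.684  0.846 -0.072  1.813  1.024  0.357] 0.043609635899828976 10.4
mouth [0.5296561  0.00115168 0.18934812] up [-0.03846644 -0.22265853  0.97401669]
0 [0.4,-0.004,0.002,0.001,0,0,-5,  0.4,-0.005,0.002,0,0.1,0,-5.1,  0.4,-0.005,0.001,0.001,0,0,-5,  0.4,-0.004,0,0.001,0,0,-5,  0.4,-0.005,0,0.001,0,0,-5,  0.4,-0.004,0,0.002,0,0,-5,  0.4,-0.004,0,0.001,0,0,-5,  0.4,-0.005,-0.001,0.001,0,0,-5,  0.4,-0.001,0,0,0,0,-5,  0.4,-0.002,0,0.001,0,0,-5]
10 [0.4,-0.001,0,0,0,0,-5,  0.4,-0.002,0,0.001,0,0,-5,  0.4,0,0.002,0,0,0,-5,  0.4,0,0.002,0,0,0,-5,  0.4,0,0.002,0,0,0,-5,  0.4,0,0.002,0,0,0,-5,  0.4,0,0.002,0,0,0,-5,  0.4,0.001,0.002,0,0,0,-5,  0.4,0,0.003,0,0,0,-8,  0.4,0,0.002,0,0,0,-7]
20 [0.4,0,0.003,0,0,0,-7,  0.4,0,0.003,0,0,0,-7,  0.4,0,0.002,0,0,0,-7,  0.4,0,0.003,0,0,0,-6,  0.4,0.001,0.002,0,0,0,-6,  0.4,0,0.002,0,0,0,-6,  0.4,0,0.003,0,0,0,-6,  0.4,0,0.002,0,0,0,-6,  0.4,0,0.002,0,0,0,-6,  0.4,0,0,0,0,0,0]
30 [0.4,0,0,0,0,0,0,  0.4,0,0,0,0,0,0]
end [0.5406 0.0214 0.1565]
```

View pics/s6.png

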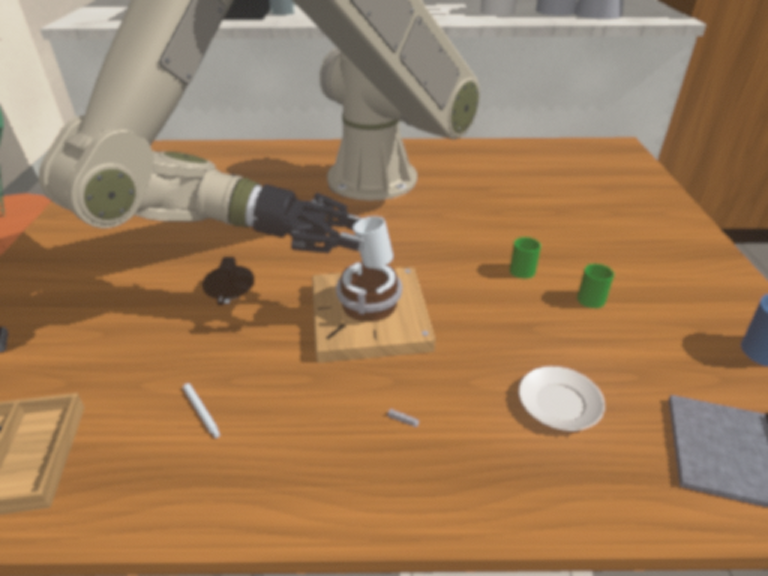

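View pics/t6.png

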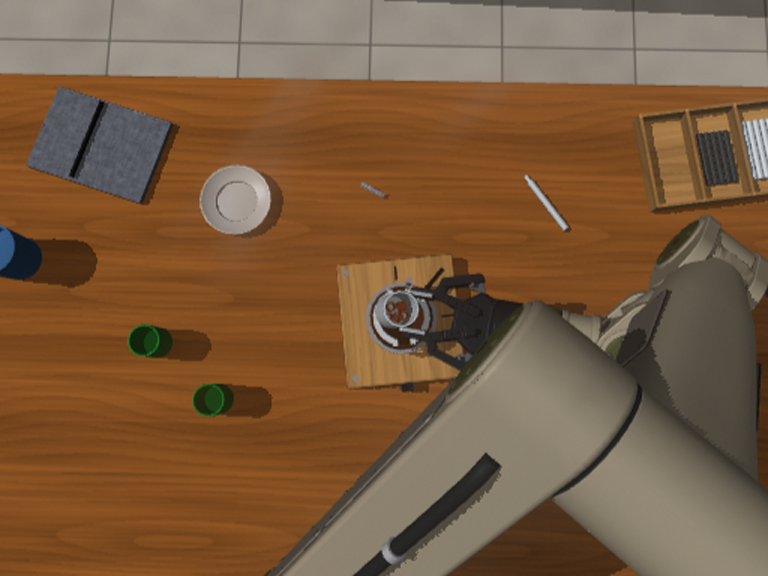

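Emit:
move_arm --deltas '[0.4,-0.009,0.004,0.001,0,0,-10,0.4,-0.009,0.001,0.002,0,0,-10,0.4,-0.009,0,0.003,0,0,-10,0.4,-0.009,-0.001,0.002,0,0,-10,0.4,-0.003,0,0.001,0,0,-10,0.4,-0.003,0.001,0.001,0,0,-10,0.4,0,0.004,0,0,0,-10,0.4,0,0.004,0,0,0,-10,0.4,0.001,0.004,0,0,0,-10,0.4,0,0.003,0,0,0,-8]'

```text
clock: 11.75
tcp_pos: [0.5536, 0.016, 0.141]
orientation: [0.1, 0.011, 0.777, 0.621]
wrist_force: [0.5, 0.2, -1.8]
finger_gap: 0.0438
```

Emit:
move_arm --deltas '[0.4,0,0.002,0,0,0,-7,0.4,0,0.003,0,0,0,-7,0.4,0,0.003,0,0,0,-7,0.4,0,0.002,0,0,0,-7,0.4,0,0.003,0,0,0,-6,0.4,0.001,0.002,0,0,0,-6,0.4,0,0.002,0,0,0,-6,0.4,0,0.003,0,0,0,-6,0.4,0,0,0,0,0,0,0.4,0,0,0,0,0,0]'

```text
clock: 13.0
tcp_pos: [0.5435, 0.0206, 0.1557]
orientation: [0.361, -0.328, 0.705, 0.516]
wrist_force: [-0.2, 0.3, -0.7]
finger_gap: 0.0435
```

Run:
```python
from t import *
p,r,s=cur(); print(p,s['joint_pos'].round(3),s['finger_gap'],s['clock'],s['wrist_force'])
u=np.array([.906,0,-.423]); mt=np.array([0,0,-.008])+.024*u
print('mouth',p+r.apply(mt),'up',r.apply(u))
save(cam('scene'),'s7.png'); save(cam('top'),'t7.png')
```

```text
[0.54353788 0.02063267 0.15565794] [-0.662  0.863 -0.054  1.798  1.044 -2.243] 0.04348834767414278 13.0 [-0.22433784  0.30485836 -0.66856762]
mouth [0.52903627 0.00119132 0.14102804] up [-0.54743753 -0.48900319 -0.67893522]
```

View pics/s7.png

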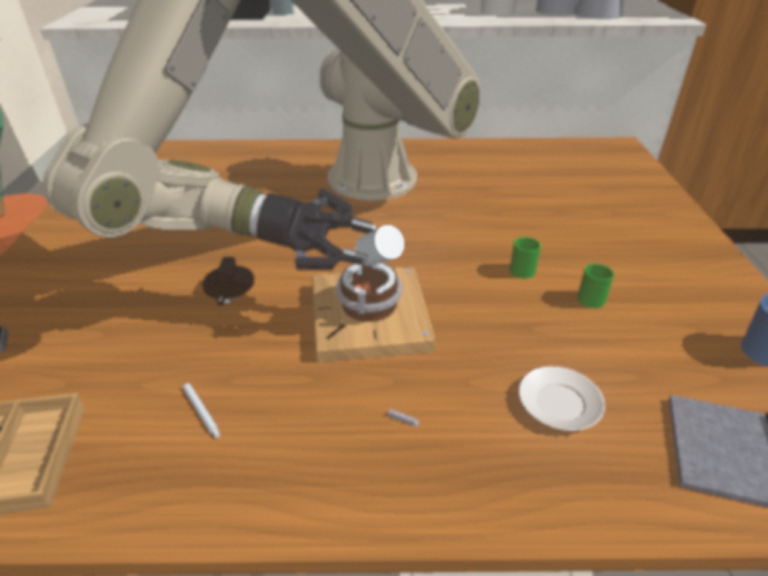

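View pics/t7.png

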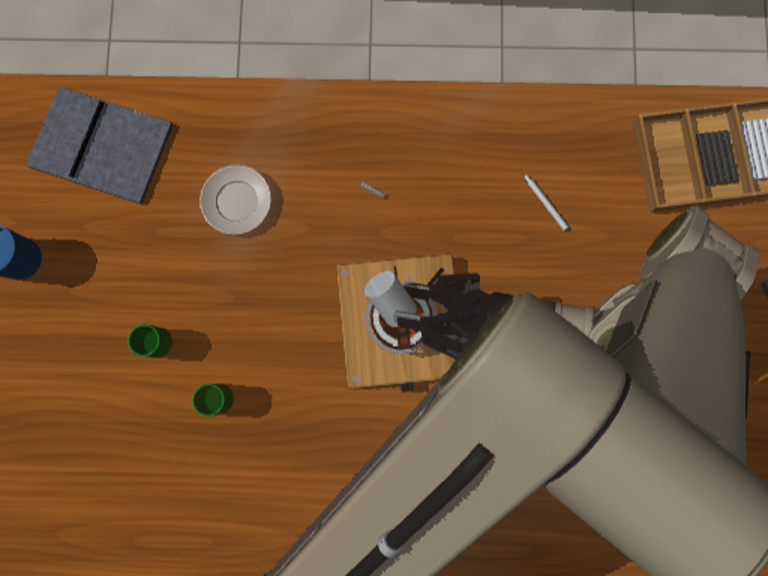

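Emit:
move_arm --deltas '[0.4,0,0.002,0,0,0,-10,0.4,0,0.002,0,0,0,-8,0.4,0.01,0,0,0,0,6,0.4,-0.01,0,0,0,0,-6,0.4,0.01,0,0,0,0,6,0.4,-0.01,0,0,0,0,-6,0.4,0,0,0,0,0,0,0.4,0,0,0,0,0,0]'

```text
clock: 14.1
tcp_pos: [0.542, 0.0207, 0.1559]
orientation: [0.437, -0.434, 0.645, 0.453]
wrist_force: [0.7, 0.1, -0.6]
finger_gap: 0.0439
```

Emit:
move_arm --deltas '[0.4,0.001,-0.002,0,0,0,10,0.4,0.001,-0.003,0,0,0,10,0.4,0,-0.004,0,0,0,10,0.4,0,-0.004,0,0,0,10,0.4,0,-0.004,0,0,0,10,0.4,0,-0.004,0,0,0,10,0.4,0,-0.004,0,0,0,10,0.4,0,-0.004,0,0,0,10]'

```text
clock: 15.1
tcp_pos: [0.5575, 0.0131, 0.1335]
orientation: [0.042, 0.085, 0.772, 0.628]
wrist_force: [0.6, 0.0, -0.4]
finger_gap: 0.0442
```

Run:
```python
from t import *
p,r,s=cur(); print(p,s['joint_pos'].round(3),s['finger_gap'],s['clock'],s['wrist_force'])
u=np.array([.906,0,-.423]); mt=np.array([0,0,-.008])+.024*u
print('mouth',p+r.apply(mt),'up',r.apply(u))
H=np.array([.530,.0005])
def pose(psi,be,phi,Mz):
    T=side(psi,be)*R.from_euler('z',phi,degrees=True)
    return np.array([H[0],H[1],Mz])-T.apply(mt),T
a,b=pose(80,12,0,.20)
plan([(.4,)+pose(80,12,-60,.16),(.4,)+pose(80,12,-30,.18),(.4,a,b),(.4,a,b)],vmax=.06,amax=10.5)
save(cam('top'),'t8.png')
```

```text
[0.55750771 0.01313165 0.13347147] [-0.658  0.915 -0.006  1.791  1.048 -1.151] 0.04417198224729561 15.1 [ 0.64726312  0.02138931 -0.39986915]
mouth [ 5.33053073e-01 -3.73536629e-04  1.38148802e-01] up [-0.96206461 -0.24163341  0.12573776]
0 [0.4,0.002,0.004,-0.001,0,0,9.2,  0.4,0.003,0.003,-0.002,0,0,9.2,  0.4,0.003,0.003,-0.001,0,0,9.1,  0.4,0.004,0.002,-0.001,0,0,10,  0.4,0.005,0.001,-0.002,0,0,10,  0.4,0.005,0.001,-0.001,0.1,0,10,  0.4,0.006,0,-0.002,0,0,10,  0.4,0.007,-0.002,-0.001,0,0,10,  0.4,0.006,-0.003,-0.002,0,0,10,  0.4,0,0,0,0,0,0]
end [0.5319 0.0132 0.1754]
```

View pics/t8.png

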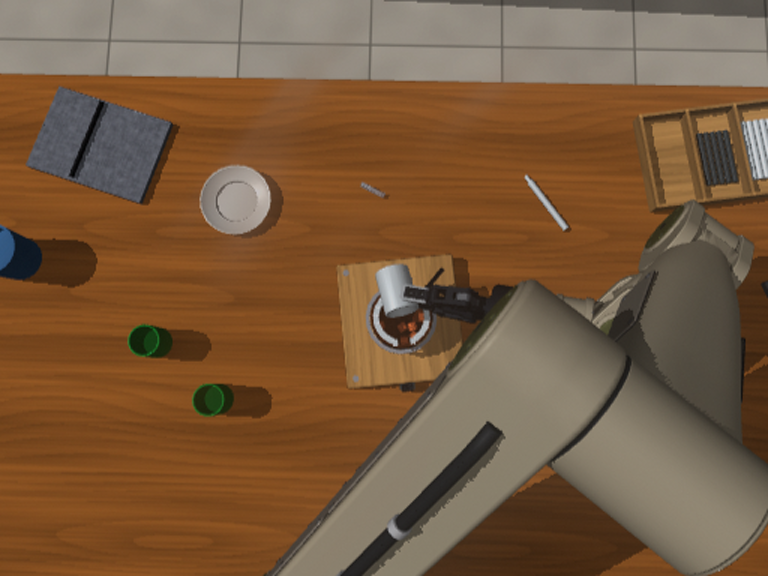

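Emit:
move_arm --deltas '[0.4,0.002,0.004,-0.001,0,0,9.2,0.4,0.003,0.003,-0.002,0,0,9.2,0.4,0.003,0.003,-0.001,0,0,9.1,0.4,0.004,0.002,-0.001,0,0,10,0.4,0.005,0.001,-0.002,0,0,10,0.4,0.005,0.001,-0.001,0.1,0,10,0.4,0.006,0,-0.002,0,0,10,0.4,0.007,-0.002,-0.001,0,0,10,0.4,0.006,-0.003,-0.002,0,0,10,0.4,0,0,0,0,0,0]'

```text
clock: 16.4
tcp_pos: [0.5316, 0.0132, 0.1759]
orientation: [-0.402, 0.593, 0.503, 0.484]
wrist_force: [-0.6, 0.5, -0.7]
finger_gap: 0.044
```

Run:
```python
from t import *
p,r,s=cur(); print(p,s['joint_pos'].round(3),s['finger_gap'],s['clock'],s['wrist_force'])
save(cam('wrist'),'w9.png')
Q=side(80,25);
w=[(.4,[.50,.14,.23],side(78,20),5),(.4,[.512,.302,.15],Q),(.4,[.512,.304,.06],Q,3),(.4,[.512,.304,.060],Q)]
plan(w,vmax=.05)
```

```text
[0.53156901 0.01317328 0.17587968] [-0.686  0.831 -0.067  1.833  1.021  0.345] 0.04397438577294871 16.4 [-0.55827318  0.5158076  -0.68651543]
0 [0.4,0.016,-0.01,0.021,-0.4,-1.6,0.3,  0.4,0.016,-0.011,0.021,-0.4,-1.6,0.2,  0.4,0.017,-0.011,0.02,-0.3,-1.6,0.3,  0.4,0.017,-0.011,0.019,-0.4,-1.6,0.2,  0.4,0.018,-0.011,0.019,-0.4,-1.6,0.3,  0.4,-0.005,-0.006,0.045,0.5,-1.2,-0.2,  0.4,-0.004,-0.005,0.045,0.4,-1.3,-0.2,  0.4,-0.003,-0.005,0.044,0.5,-1.2,-0.2,  0.4,-0.002,-0.004,0.045,0.5,-1.3,-0.2,  0.4,-0.027,0,0.013,0,0,0]
10 [0.4,-0.027,0,0.014,0,0,0,  0.4,-0.027,0,0.013,0,0,0,  0.4,0,0,0,0,0,0]
end [0.5124 0.3036 0.0601]
```

View pics/w9.png

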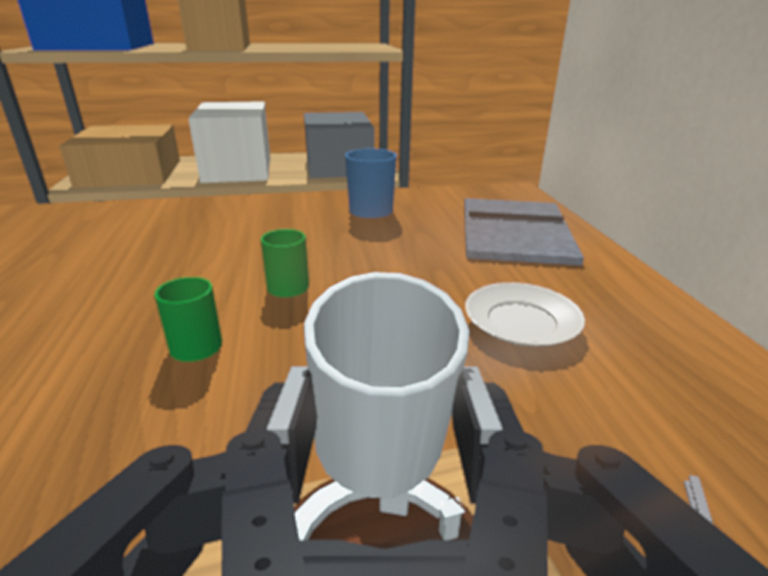

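Emit:
move_arm --deltas '[0.4,0.016,-0.01,0.021,-0.4,-1.6,0.3,0.4,0.016,-0.011,0.021,-0.4,-1.6,0.2,0.4,0.017,-0.011,0.02,-0.3,-1.6,0.3,0.4,0.017,-0.011,0.019,-0.4,-1.6,0.2,0.4,0.018,-0.011,0.019,-0.4,-1.6,0.3,0.4,-0.005,-0.006,0.045,0.5,-1.2,-0.2,0.4,-0.004,-0.005,0.045,0.4,-1.3,-0.2,0.4,-0.003,-0.005,0.044,0.5,-1.2,-0.2,0.4,-0.002,-0.004,0.045,0.5,-1.3,-0.2,0.4,-0.027,0,0.013,0,0,0]'

```text
clock: 17.7
tcp_pos: [0.5111, 0.305, 0.1215]
orientation: [-0.346, 0.644, 0.545, 0.411]
wrist_force: [0.4, 0.3, -0.8]
finger_gap: 0.0437
```

Emit:
move_arm --deltas '[0.4,-0.027,0,0.014,0,0,0,0.4,-0.027,0,0.013,0,0,0,0.4,0,0,0,0,0,0,0.4,0,0,0,0,0,0]'

```text
clock: 18.2
tcp_pos: [0.5122, 0.3038, 0.0611]
orientation: [-0.347, 0.646, 0.542, 0.41]
wrist_force: [-0.5, -0.7, -0.7]
finger_gap: 0.0435
```

Run:
```python
from t import *
p,r,s=cur(); print(p,r.as_matrix().round(3).tolist(),s['joint_pos'].round(3),s['finger_gap'],s['clock'],s['wrist_force'])
save(cam('wrist'),'w10.png')
a=cam('scene'); 
cv2.imwrite('pics/s10.png',cv2.resize(a['img'][100:290,280:480,::-1],None,fx=3.5,fy=3,interpolation=cv2.INTER_CUBIC))
Q=side(80,25)
plan([(.4,[p[0],p[1],.0375],Q,3),(.4,[p[0],p[1],.0375],Q,1)])
t=cam('top'); 
cv2.imwrite('pics/t10.png',cv2.resize(t['img'][160:270,215:320,::-1],None,fx=6,fy=5.4,interpolation=cv2.INTER_CUBIC))
```

```text
[0.51223985 0.30383462 0.06107569] [[0.076, 0.985, 0.155], [0.416, -0.173, 0.893], [0.906, -0.004, -0.423]] [-0.12   0.48  -0.714  0.267  1.132  1.696] 0.04351121203846049 18.2 [-0.51591391 -0.69204586 -0.73515817]
0 [0.4,-0.007,0,0.003,0,0,0,  0.4,-0.008,0,0.004,0,0,-0.1,  0.4,-0.007,-0.001,0.003,-0.1,0,0,  0.4,0,0,0,0,0,0]
end [0.5118 0.3036 0.0375]
```

View pics/w10.png

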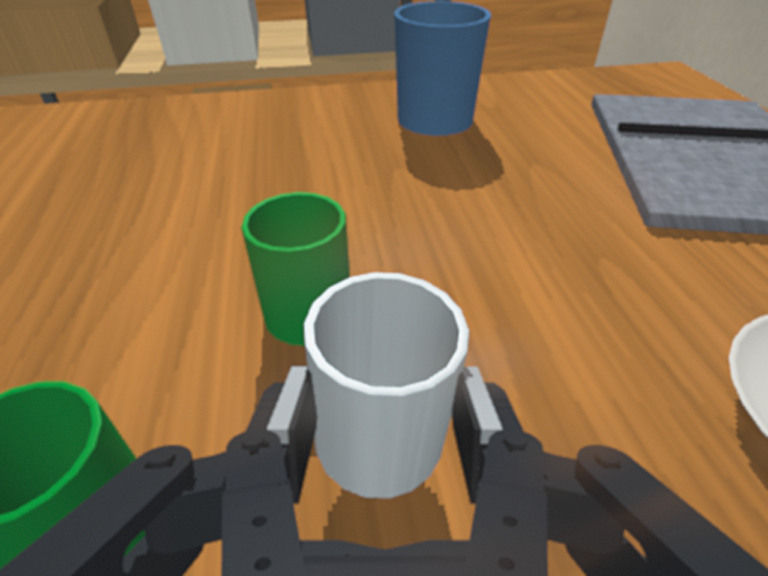

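View pics/s10.png

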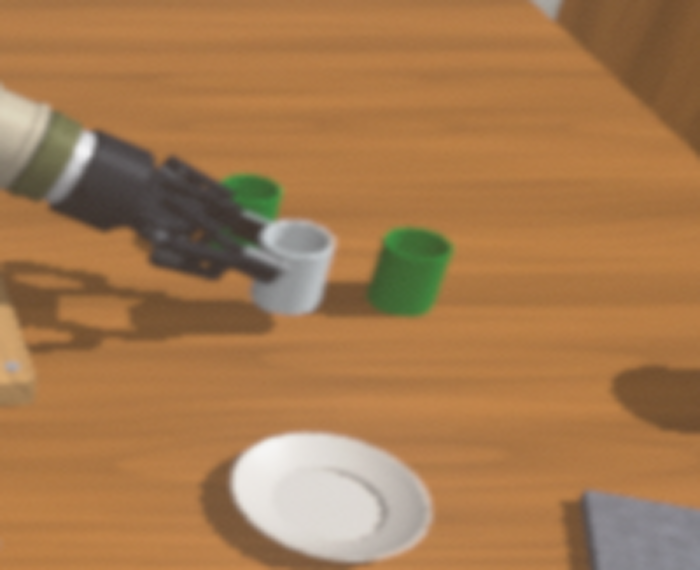

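View pics/t10.png

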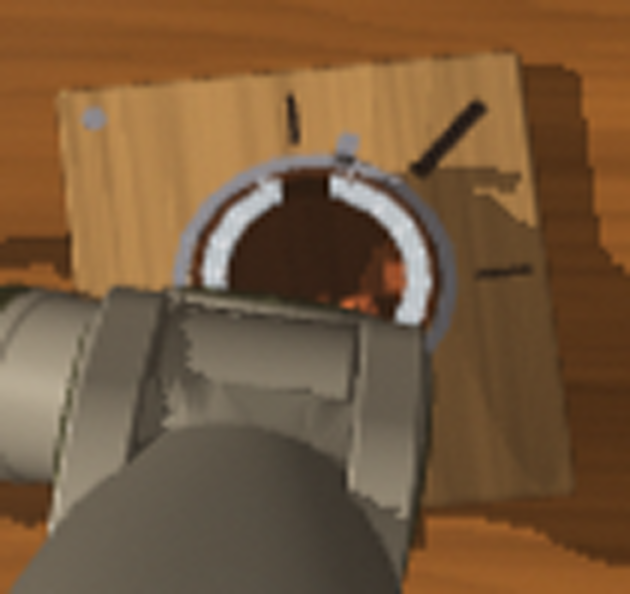

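Cup is empty as far as seen and nearly upright; lower it, release, back off.

Emit:
move_arm --deltas '[0.4,-0.007,0,0.003,0,0,0,0.4,-0.008,0,0.004,0,0,0,0.4,-0.006,0,0.003,0,0,0,0.4,0,0,0,0,0,0]'

```text
clock: 18.85
tcp_pos: [0.5117, 0.3041, 0.0368]
orientation: [-0.347, 0.647, 0.541, 0.41]
wrist_force: [-0.1, -0.9, 0.6]
finger_gap: 0.0437
```

Run:
```python
from t import *
p,r,s=cur(); print(p,s['finger_gap'],s['clock'],s['wrist_force'])
```

```text
[0.51173876 0.3040727  0.0367946 ] 0.04367757538303295 18.85 [-0.14841419 -0.85625779  0.56624773]
```

Emit:
move_arm --deltas '[0.4,-0.001,0,0,0,0,0,0.2,0,0,0,0,0,0,-0.2,0,0,0,0,0,0,-0.7,0,0,0,0,0,0,-0.7,0,0,0,0,0,0,-0.7,0,0,0,0,0,0,-0.7,0,0,-0.02,0,0,0,-0.7,0,0,-0.04,0,0,0,-0.7,0,0,-0.04,0,0,0]'

```text
clock: 19.98
tcp_pos: [0.4958, 0.2138, 0.0793]
orientation: [-0.347, 0.647, 0.542, 0.41]
wrist_force: [1.3, -1.0, -0.4]
finger_gap: 0.0727
```

Run:
```python
from t import *
p,r,s=cur(); print(p,s['joint_pos'].round(3),s['finger_gap'],s['clock'],s['wrist_force'])
save(cam('wrist'),'w11.png')
D=down(180)
w=[(-.7,[.48,.20,.16],side(70,50),3),(-.7,[.43,.10,.27],None,4)]
# then towards lid: down yaw 180
w+=[(-.7,[.42,-.12,.30],D),(-.7,[.448,-.258,.16],D)]
q=s['joint_pos']
for a,b in [((.48,.2,.16),side(70,50)),((.43,.1,.27),side(70,50)),((.42,-.12,.3),D),((.448,-.258,.16),D),((.53,0,.13),down(187)),((.53,0,.13),down(142)),((.53,0,.13),down(137))]:
    x,_=fit(S); q,c=ik(x,np.array(a),b,q); print(a,q.round(2),'%.0e'%c)
plan(w)
```

```text
[0.49580031 0.21375441 0.0793372 ] [-0.323  0.511 -0.59   0.784  1.11   1.227] 0.07268109845594915 19.975 [ 1.32599114 -0.97392901 -0.3617922 ]
(0.48, 0.2, 0.16) [-0.17  0.05 -0.62  0.75  0.68  1.8 ] 2e-23
(0.43, 0.1, 0.27) [-0.46 -0.05 -0.43  1.28  0.69  1.43] 2e-23
(0.42, -0.12, 0.3) [-0.46  0.03 -0.1   1.44  0.   -0.46] 5e-21
(0.448, -0.258, 0.16) [-0.68  0.23 -0.22  1.13  0.   -0.68] 1e-23
(0.53, 0, 0.13) [-0.15  0.27 -0.24  1.07  0.   -0.27] 6e-23
(0.53, 0, 0.13) [-0.15  0.27 -0.24  1.07  0.    0.51] 2e-24
(0.53, 0, 0.13) [-0.15  0.27 -0.24  1.07  0.    0.6 ] 4e-20
0 [-0.7,0.022,-0.005,-0.015,-2.7,-8.3,1.9,  -0.7,0.019,-0.005,-0.018,-2.7,-8.3,1.9,  -0.7,0.016,-0.005,-0.022,-2.7,-8.3,2,  -0.7,-0.003,-0.003,-0.039,0,0,0,  -0.7,-0.004,-0.003,-0.039,0,0,0,  -0.7,-0.003,-0.003,-0.039,0,0,0,  -0.7,-0.004,-0.003,-0.038,0,0,0,  -0.7,-0.011,0.005,-0.012,2.9,-2.1,-8.1,  -0.7,-0.012,0.003,-0.012,3,-2,-8,  -0.7,-0.012,0,-0.012,2.9,-2.1,-8.1]
10 [-0.7,-0.013,-0.002,-0.011,2.9,-2,-8.1,  -0.7,-0.013,-0.004,-0.01,3,-2.1,-8.1,  -0.7,-0.012,-0.006,-0.01,2.9,-2,-8,  -0.7,-0.012,-0.009,-0.009,3,-2.1,-8.1,  -0.7,-0.011,-0.011,-0.008,2.9,-2.1,-8.1,  -0.7,-0.009,-0.013,-0.007,2.9,-2,-8,  -0.7,-0.008,-0.014,-0.006,3,-2.1,-8.1,  -0.7,-0.005,-0.015,-0.006,2.9,-2,-8.1,  -0.7,-0.004,-0.016,-0.004,3,-2.1,-8,  -0.7,-0.001,-0.017,-0.003,2.9,-2.1,-8.1]
20 [-0.7,-0.007,-0.034,0.035,0,0,0,  -0.7,-0.007,-0.035,0.035,0,0,0,  -0.7,-0.007,-0.034,0.035,0,0,0,  -0.7,-0.007,-0.035,0.035,0,0,0]
end [ 0.4476 -0.2582  0.1601]
```

View pics/w11.png

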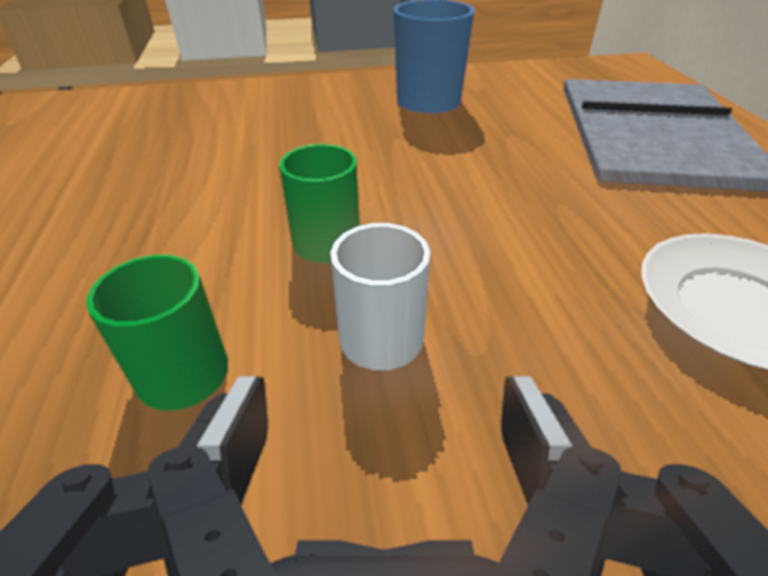

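Emit:
move_arm --deltas '[-0.7,0.022,-0.005,-0.015,-2.7,-8.3,1.9,-0.7,0.019,-0.005,-0.018,-2.7,-8.3,1.9,-0.7,0.016,-0.005,-0.022,-2.7,-8.3,2,-0.7,-0.003,-0.003,-0.039,0,0,0,-0.7,-0.004,-0.003,-0.039,0,0,0,-0.7,-0.003,-0.003,-0.039,0,0,0,-0.7,-0.004,-0.003,-0.038,0,0,0,-0.7,-0.011,0.005,-0.012,2.9,-2.1,-8.1,-0.7,-0.012,0.003,-0.012,3,-2,-8,-0.7,-0.012,0,-0.012,2.9,-2.1,-8.1]'

```text
clock: 21.28
tcp_pos: [0.4275, 0.0522, 0.2743]
orientation: [-0.161, 0.634, 0.72, 0.231]
wrist_force: [-0.5, -0.2, 0.3]
finger_gap: 0.0726
```

Emit:
move_arm --deltas '[-0.7,-0.013,-0.002,-0.011,2.9,-2,-8.1,-0.7,-0.013,-0.004,-0.01,3,-2.1,-8.1,-0.7,-0.012,-0.006,-0.01,2.9,-2,-8,-0.7,-0.012,-0.009,-0.009,3,-2.1,-8.1,-0.7,-0.011,-0.011,-0.008,2.9,-2.1,-8.1,-0.7,-0.009,-0.013,-0.007,2.9,-2,-8,-0.7,-0.008,-0.014,-0.006,3,-2.1,-8.1,-0.7,-0.005,-0.015,-0.006,2.9,-2,-8.1,-0.7,-0.004,-0.016,-0.004,3,-2.1,-8,-0.7,-0.001,-0.017,-0.003,2.9,-2.1,-8.1]'

```text
clock: 22.52
tcp_pos: [0.4199, -0.1168, 0.2975]
orientation: [0.002, -0.003, 1.0, -0.001]
wrist_force: [-0.2, -0.2, -0.1]
finger_gap: 0.0726
```

Run:
```python
from t import *
p,r,s=cur(); print(p,r.as_matrix().round(3).tolist(),s['joint_pos'].round(3),s['clock'])
D=down(180)
w=cam('wrist'); save(w,'w12.png')
t=cam('top'); save(t,'t12.png')
plan([(-.7,[.448,-.258,.16],D),(-.7,[.448,-.258,.16],D)])
```

```text
[ 0.41985403 -0.11683528  0.29745785] [[-1.0, -0.007, 0.003], [-0.007, 1.0, -0.003], [-0.003, -0.003, -1.0]] [-4.55e-01  2.60e-02 -1.11e-01  1.43e+00 -1.00e-03 -4.62e-01] 22.525
0 [-0.7,-0.007,-0.035,0.035,0,0.1,0,  -0.7,-0.007,-0.036,0.034,-0.1,0,0.1,  -0.7,-0.007,-0.035,0.035,0,0.1,0,  -0.7,-0.007,-0.035,0.034,0,0,0,  -0.7,0,0,0,0,0,0]
end [ 0.4479 -0.2577  0.1603]
```

View pics/w12.png

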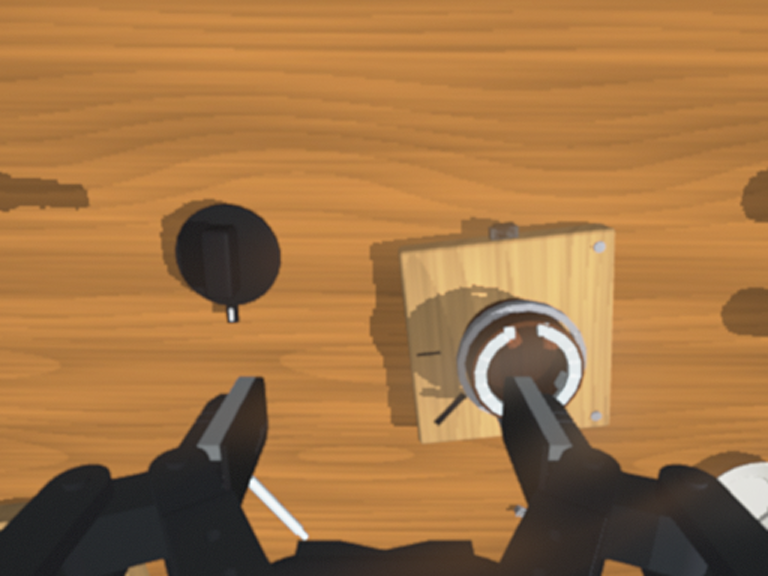

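View pics/t12.png

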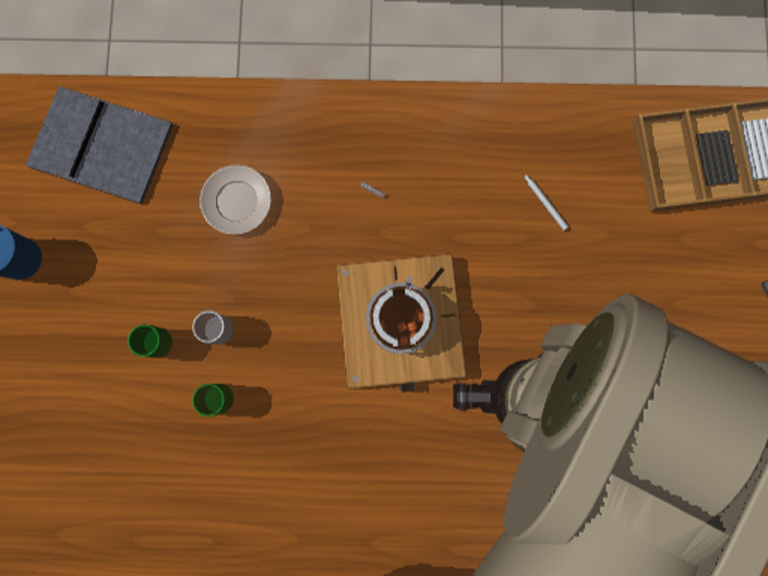

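Run:
```python
import cv2
a=cv2.imread('pics/t12.png')
b=cv2.resize(a[270:365,355:445],None,fx=4.4,fy=4.4,interpolation=cv2.INTER_CUBIC); c=cv2.resize(a[295:360,180:240],None,fx=6,fy=6.4,interpolation=cv2.INTER_CUBIC)
cv2.imwrite('pics/t12z.png',cv2.hconcat([b[:416],c[:416]]))
```

```text
(no output)
```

View pics/t12z.png

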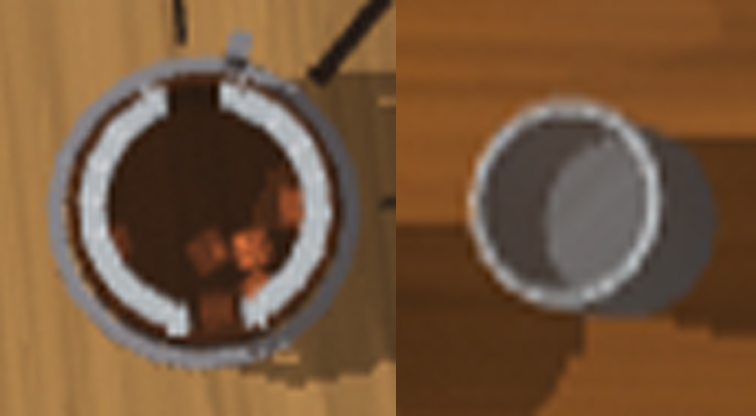

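Emit:
move_arm --deltas '[-0.7,-0.007,-0.035,0.035,0,0.1,0,-0.7,-0.007,-0.036,0.034,-0.1,0,0.1,-0.7,-0.007,-0.035,0.035,0,0.1,0,-0.7,-0.007,-0.035,0.034,0,0,0,-0.7,0,0,0,0,0,0]'

```text
clock: 23.25
tcp_pos: [0.4466, -0.2578, 0.1561]
orientation: [-0.003, 0.003, 1.0, 0.003]
wrist_force: [-0.6, 1.3, 0.2]
finger_gap: 0.0725
```

Run:
```python
from t import *
p,r,s=cur(); print(p,r.as_matrix().round(3).tolist(),s['clock'])
w=cam('wrist'); save(w,'w13.png')
P,u,v=cloud(w)
near=lambda c,rr:(np.hypot(P[:,0]-c[0],P[:,1]-c[1])<rr)
m=near((.447,-.258),.04)&(P[:,2]>.05)&(P[:,2]<.062); q=P[m]; print('bar',m.sum(),cv2.minAreaRect(q[:,:2].astype(np.float32)),q.mean(0))
d=q[:,:2]-q[:,:2].mean(0); vv=np.linalg.svd(d,full_matrices=False)[2][0]; print('pca',np.degrees(np.arctan2(vv[1],vv[0])))
m=near((.447,-.258),.075)&~near((.447,-.258),.052)&(P[:,2]>.014)&(P[:,2]<.03); q=P[m]; print('ptr',m.sum(),q.mean(0) if m.sum() else '')
m=near((.447,-.258),.06)&(P[:,2]>.018)&(P[:,2]<.03); q=P[m];print('disc',q.min(0),q.max(0))
```

```text
[ 0.44660433 -0.25783197  0.15608935] [[-1.0, 0.005, -0.006], [0.005, 1.0, 0.005], [0.006, 0.005, -1.0]] 23.25
bar 2025 ((0.4476900100708008, -0.25902777910232544), (0.023915855213999748, 0.05882147699594498), 88.82279968261719) [ 0.44623441 -0.2591809   0.05624758]
pca -1.2000597400763529
ptr 128 [ 0.50561239 -0.26028735  0.02396723]
disc [ 0.4015307  -0.30564799  0.01803013] [ 0.50693376 -0.21277227  0.02999769]
```

View pics/w13.png

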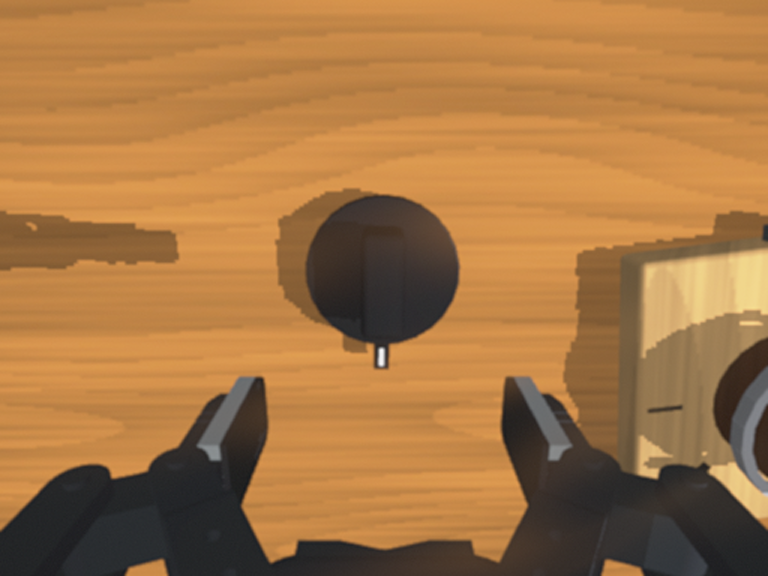

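Run:
```python
from t import *
D=down(178.8)
plan([(-.5,[.4477,-.259,.07],D),(-.5,[.4477,-.259,.041],D,3),(-.5,[.4477,-.259,.041],D,1)],vmax=.045)
```

```text
0 [-0.5,-0.001,-0.001,0.044,0.1,-0.1,0.5,  -0.5,0,-0.001,0.044,0.1,-0.2,0.5,  -0.5,0,0,0.01,0,0,0,  -0.5,0,0,0.009,0,0,0,  -0.5,0,0,0.01,0,0,0,  -0.5,0,0,0,0,0,0]
end [ 0.4476 -0.2588  0.0408]
```

Emit:
move_arm --deltas '[-0.5,-0.001,-0.001,0.044,0.1,-0.1,0.5,-0.5,0,-0.001,0.044,0.1,-0.2,0.5,-0.5,0,0,0.01,0,0,0,-0.5,0,0,0.009,0,0,0,-0.5,0,0,0.009,0,0,0,-0.5,0,0,0,0,0,0]'

```text
clock: 24.05
tcp_pos: [0.4492, -0.2597, 0.0441]
orientation: [0.002, 0.008, 1.0, -0.002]
wrist_force: [0.2, 0.1, 0.0]
finger_gap: 0.0642
```

Run:
```python
from t import *
p,r,s=cur(); print(p,r.as_matrix().round(4).tolist(),s['clock'],s['finger_gap'],s['wrist_force'])
D=down(178.8)
plan([(-.5,[.4477,-.259,.0415],D,1)])
```

```text
[ 0.44915597 -0.25970962  0.04406093] [[-0.9998, 0.017, 0.0043], [0.017, 0.9999, -0.0033], [-0.0044, -0.0032, -1.0]] 24.05 0.06421768460875556 [0.17830323 0.11935618 0.00131785]
0 [-0.5,0.001,0.001,0.003,-0.2,0.3,0.2]
end [ 0.4482 -0.2587  0.0411]
```

Emit:
move_arm --deltas '[-0.5,0.001,0.0005,0.002,-0.2,0.3,0.2,-0.5,0,0,0,0,0,0,0.3,0,0,0,0,0,0,0.9,0,0,0,0,0,0,0.9,0,0,0,0,0,0,0.9,0,0,0,0,0,0,0.9,0,0,0,0,0,0]' --squeeze 80

```text
clock: 24.92
tcp_pos: [0.448, -0.2589, 0.0421]
orientation: [-0.0, 0.01, 1.0, 0.0]
wrist_force: [-0.8, 1.8, 4.8]
finger_gap: 0.0192
```

Run:
```python
from t import *
p,r,s=cur(); print(p,r.as_matrix().round(4).tolist(),s['clock'],s['finger_gap'],s['wrist_force'])
D=down(178.8)
plan([(.9,[p[0],p[1],.12],D,4),(.9,[p[0],p[1],.12],D,1)])
save(cam('wrist'),'w14.png')
```

```text
[ 0.44802581 -0.25890998  0.04210543] [[-0.9998, 0.0202, -0.0008], [0.0202, 0.9998, 0.0008], [0.0008, 0.0007, -1.0]] 24.925 0.019151484080915243 [-0.83052582  1.83982543  4.78984364]
0 [0.9,0,0,-0.019,0,0,0,  0.9,0,0,-0.02,0,0,0,  0.9,0,0,-0.019,0,0,0,  0.9,0,0,-0.02,0,0,0,  0.9,0,0,0,0,0,0]
end [ 0.4481 -0.259   0.1201]
```

View pics/w14.png

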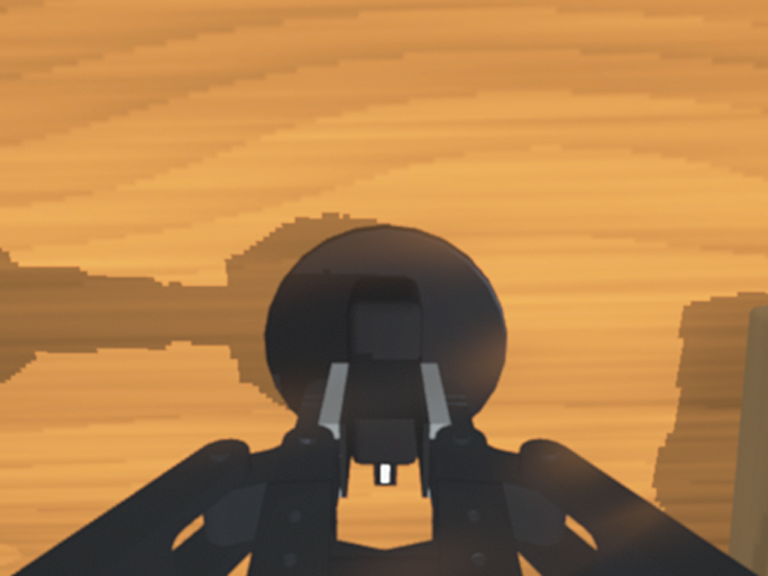

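Run:
```python
from t import *
p,r,s=cur()
D=down(180)
q=s['joint_pos']; x,_=fit(S)
for a in ([.448,-.259,.17],[.52,-.12,.24],[.60,0,.24]):
    q,c=ik(x,np.array(a),D,q); print(q.round(2),'%.0e'%c)
plan([(.9,[p[0],p[1],.12],r,4),(.9,[.52,-.12,.24],D,5),(.9,[.605,0,.24],D,5),(.9,[.605,0,.24],D,2)])
```

```text
[-0.68  0.22 -0.2   1.15  0.   -0.68] 8e-27
[-0.38  0.23 -0.02  1.33  0.   -0.38] 1e-18
[-0.13  0.36  0.16  1.37  0.   -0.13] 4e-29
0 [0.9,0,0,-0.019,0,0,0,  0.9,0,0,-0.02,0,0,0,  0.9,0,0,-0.019,0,0,0,  0.9,0,0,-0.02,0,0,0,  0.9,-0.014,0.028,-0.024,0,0,-0.2,  0.9,-0.014,0.028,-0.024,0,0,-0.3,  0.9,-0.014,0.028,-0.024,0,0,-0.2,  0.9,-0.014,0.028,-0.024,0,0,-0.2,  0.9,-0.014,0.028,-0.024,0,0,-0.3,  0.9,-0.017,0.024,0,0,0,0]
10 [0.9,-0.017,0.024,0,0,0,0,  0.9,-0.017,0.024,0,0,0,0,  0.9,-0.017,0.024,0,0,0,0,  0.9,-0.017,0.024,0,0,0,0,  0.9,0,0,0,0,0,0,  0.9,0,0,0,0,0,0]
end [6.048e-01 1.000e-04 2.402e-01]
```

Emit:
move_arm --deltas '[0.9,0,0,-0.019,0,0,0,0.9,0,0,-0.02,0,0,0,0.9,0,0,-0.019,0,0,0,0.9,0,0,-0.02,0,0,0,0.9,-0.014,0.028,-0.024,0,0,-0.2,0.9,-0.014,0.028,-0.024,0,0,-0.3,0.9,-0.014,0.028,-0.024,0,0,-0.2,0.9,-0.014,0.028,-0.024,0,0,-0.2,0.9,-0.014,0.028,-0.024,0,0,-0.3,0.9,-0.017,0.024,0,0,0,0]'

```text
clock: 26.22
tcp_pos: [0.5381, -0.0955, 0.2414]
orientation: [0.001, -0.0, 1.0, -0.0]
wrist_force: [0.5, -0.4, -1.7]
finger_gap: 0.0191
```

Emit:
move_arm --deltas '[0.9,-0.017,0.024,0,0,0,0,0.9,-0.017,0.024,0,0,0,0,0.9,-0.017,0.024,0,0,0,0,0.9,-0.017,0.024,0,0,0,0,0.9,0,0,0,0,0,0,0.9,0,0,0,0,0,0]'

```text
clock: 26.98
tcp_pos: [0.6043, -0.0003, 0.2389]
orientation: [-0.001, -0.0, 1.0, 0.0]
wrist_force: [0.1, -0.2, -1.5]
finger_gap: 0.0191
```

Run:
```python
from t import *
import pickle
p,r,s=cur(); print(p,r.as_matrix().round(4).tolist(),s['clock'],s['finger_gap'],s['wrist_force'],s['qvel'].round(3))
w=cam('wrist'); save(w,'w15.png'); pickle.dump((w,p,r),open('w15.pkl','wb'))
```

```text
[ 6.04303707e-01 -2.57365774e-04  2.38909920e-01] [[-1.0, -0.0007, -0.0028], [-0.0007, 1.0, 0.0003], [0.0028, 0.0003, -1.0]] 26.975 0.019095949606660827 [ 0.09974166 -0.17860277 -1.48221997] [-0.014 -0.009 -0.005  0.002  0.002 -0.   ]
```

View pics/w15.png

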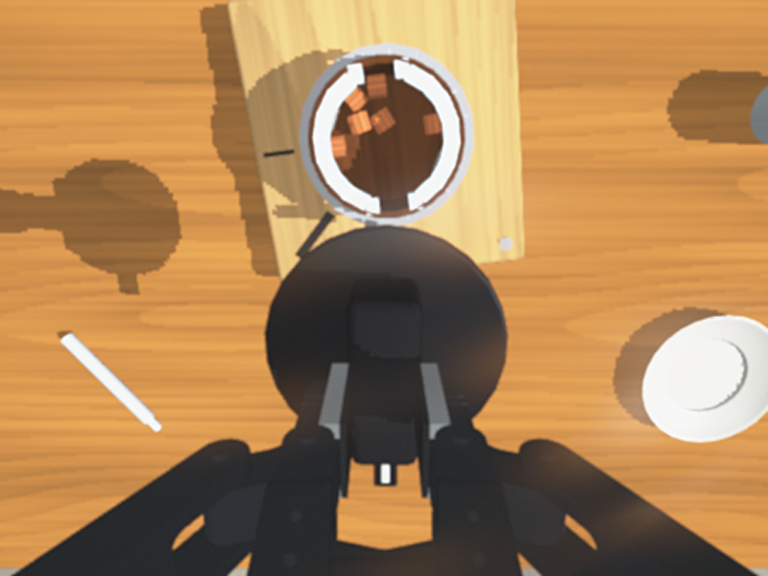

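```bash
cat > m.py <<'E'
from t import *
import pickle
w,p,r=pickle.load(open('w15.pkl','rb'))
im=w['img'].astype(int); g=im.min(2)
X=lambda us,vs,h: np.array([onplane(w,a,b,h) for a,b in zip(us,vs)])[:,:2]
v,u=np.nonzero(g>200); k=(v>30)&(v<145)&(u>195)&(u<315); v,u=v[k],u[k]
Q=X(u,v,.088); 
c=Q.mean(0)
for _ in range(5):
    d=np.hypot(*(Q-c).T); k=d<.046; Q2=Q[k]
    # annulus fit: maximise symmetrical: per angle mid radius
    f=lambda c:(lambda a,d:np.concatenate([[np.percentile(d[(a>=t)&(a<t+12)],95)-np.percentile(d,95), np.percentile(d[(a>=t)&(a<t+12)],5)-np.percentile(d,5)] if ((a>=t)&(a<t+12)).sum()>8 else [0,0] for t in range(-180,180,12)]))(np.degrees(np.arctan2(*(Q2-c)[:,::-1].T)),np.hypot(*(Q2-c).T))
    s=least_squares(f,c,diff_step=1e-3,loss='soft_l1',f_scale=.001); c=s.x
d=np.hypot(*(Q-c).T); print('hopper c',c,'r pct',np.percentile(d[d<.046],[2,5,50,95,98]))
a=np.degrees(np.arctan2(*(Q-c)[:,::-1].T)); k=(d>.035)&(d<.041)
h=np.histogram(a[k],np.arange(-180,181,3))[0]; print([(int(e),int(n)) for e,n in zip(np.arange(-180,180,3),h) if n<6])
aa=np.sort(a[k]); gp=np.diff(aa); 
for i in np.argsort(gp)[-3:]: print('gap',aa[i],aa[i+1],'mid',(aa[i]+aa[i+1])/2)
# lid disc
hd=p[2]-.0421+.0245
b=(im.sum(2)<150)
E_=[]
for uu in range(185,332):
    col=np.nonzero(b[140:230,uu])[0]
    if len(col): E_.append((uu,140+col[0]))
E_=np.array(E_,float); L=X(E_[:,0],E_[:,1]-.5,hd)
f=lambda c:np.hypot(*(L-c).T)-.047
s=least_squares(f,p[:2],loss='soft_l1',f_scale=.001); print('lid c',s.x,'tcp',p,np.abs(s.fun).mean())
tt=[l for l in L][::12]; print(np.round(np.hypot(*(np.array(tt)-s.x).T),4))
P,u2,v2=cloud(w); m=(np.hypot(P[:,0]-c[0],P[:,1]-c[1])<.048)&(P[:,2]>.08)&(P[:,2]<.094); print('rim z',np.median(P[m,2]),P[m][:,:2].min(0),P[m][:,:2].max(0))
m=(abs(P[:,2]-.03)<.006)&(np.hypot(P[:,0]-c[0],P[:,1]-c[1])<.16); print('deck z',np.median(P[m,2]))
for nm,(u0,u1,v0,v1) in (('click',(174,199,96,108)),('half',(194,224,138,175))):
    sub=im.sum(2)[v0:v1,u0:u1]; vv,uu=np.nonzero(sub<200); Z=X(uu+u0,vv+v0,.03); Z0=Z.mean(0); dd=np.linalg.svd(Z-Z0)[2][0]; print(nm,len(vv),Z0,np.hypot(*(Z0-c)),np.degrees(np.arctan2(*(Z0-c)[::-1])),'dir',np.degrees(np.arctan2(dd[1],dd[0])))
E
python3 m.py
```

```text
hopper c [0.52763586 0.00217363] r pct [0.03276245 0.03367449 0.03920367 0.04502102 0.0456291 ]
[(-180, 0), (-177, 0), (-174, 0), (-171, 0), (-168, 0), (-165, 0), (-162, 0), (-159, 3), (-9, 0), (-6, 0), (-3, 0), (0, 0), (3, 0), (6, 0), (9, 0), (12, 0), (15, 0), (177, 0)]
gap 89.37245269517472 90.56502281501194 mid 89.96873775509333
gap -90.57673327618927 -89.36727853049456 mid -89.97200590334191
gap -9.222554246950162 18.50477749465127 mid 4.641111623850555
lid c [ 0.6216955 -0.010874 ] tcp [ 6.04303707e-01 -2.57365774e-04  2.38909920e-01] 0.0015887438829420312
[0.0493 0.0486 0.047  0.0458 0.0455 0.0462 0.0472 0.0491 0.0443 0.0461
 0.0532]
rim z 0.08823262442150949 [ 0.48328606 -0.0455012 ] [0.57555036 0.04700712]
deck z 0.030473603940282916
click 27 [ 0.53837749 -0.07618516] 0.07909161745103452 -82.19439747741274 dir 96.95150646314843
half 109 [ 0.60138851 -0.05272541] 0.09194214565870192 -36.662783553052236 dir -32.26634515330728
```

```bash
cat > m2.py <<'E'
from t import *
import pickle,sys
from scipy.ndimage import map_coordinates
from scipy.optimize import differential_evolution, minimize
w,p,r=pickle.load(open('w15.pkl','rb'))
g=w['img'].min(2).astype(float); g=np.minimum(g,220)
A=np.radians(np.arange(0,360,2.)); 
RR=np.array([.030,.0315,.0328,.0352,.0365,.038,.0395,.0408,.0432,.0445])
def score(t):
    cx,cy,yaw=t[0],t[1],np.radians(t[2])
    s=0
    rr,aa=np.meshgrid(RR,A); x=cx+rr*np.cos(aa+yaw); y=cy+rr*np.sin(aa+yaw)
    uv=proj(w,np.c_[x.ravel(),y.ravel(),np.full(x.size,.088)])
    val=map_coordinates(g,[uv[:,1],uv[:,0]],order=1).reshape(rr.shape)
    slot=(np.abs(rr*np.sin(aa))<.0095)
    near=np.abs(np.abs(rr*np.sin(aa))-.0095)<.001
    lip=(rr>.034)&(rr<.042)&~slot
    M=np.where(lip,1.,-1.); M[near]=0
    return -(val[M>0].mean()-val[M<0].mean())
b=differential_evolution(score,[(.52,.54),(-.01,.01),(0,14)],seed=1,tol=1e-8); print('hopper',b.x.round(5),b.fun)
P,u,v=cloud(w)
hd=p[2]-.0421+.0245
m=(abs(P[:,2]-hd)<.006)&(np.hypot(P[:,0]-p[0],P[:,1]-p[1])<.06); q=P[m]; print('disc',m.sum(),np.median(q[:,2])-hd,q.min(0)-p,q.max(0)-p)
# silhouette: min x per y
B=[]
for y in np.arange(-.040,.041,.004):
    k=m&(abs(P[:,1]-p[1]-y)<.002); 
    if k.sum(): B.append((P[k,0].min(),P[k,1][P[k,0].argmin()]))
B=np.array(B); s=least_squares(lambda c:np.hypot(*(B-c).T)-.0468,p[:2],loss='soft_l1',f_scale=.0008); print('lid c - tcp',(s.x-p[:2]).round(4),np.abs(s.fun).max())
E
python3 m2.py
```

```text
hopper [5.28690e-01 4.90000e-04 7.05805e+00] -127.58302404761672
disc 11145 0.00038532363816029536 [-0.04661037 -0.04671912 -0.02358554] [ 0.05990478  0.04616737 -0.01166924]
lid c - tcp [ 0.0004 -0.0003] 0.00025692228101998477
```

Run:
```python
from t import *
p,r,s=cur(); D=down(187.06)
plan([(.9,[.5285,.0006,.18],D,4),(.9,[.5285,.0006,.140],D,2),(.9,[.5285,.0006,.140],D,2)])
```

```text
0 [0.9,0.019,0,0.015,0,0,-1.8,  0.9,0.019,0.001,0.015,0,-0.1,-1.7,  0.9,0.019,0.002,0.014,0,0,-1.8,  0.9,0.018,0.002,0.015,0,0,-1.8,  0.9,0,0,0.02,0,0,0,  0.9,0,0,0.02,0,0,0,  0.9,0,0,0,0,0,0,  0.9,0,0,0,0,0,0]
end [0.5289 0.001  0.1403]
```

Emit:
move_arm --deltas '[0.9,0.019,0,0.015,0,0,-1.8,0.9,0.019,0.001,0.015,0,-0.1,-1.7,0.9,0.019,0.002,0.014,0,0,-1.8,0.9,0.0185,0.002,0.015,0,0,-1.8,0.9,0,0,0.02,0,0,0,0.9,0,0,0.02,0,0,0,0.9,0,0,0,0,0,0,0.9,0,0,0,0,0,0]'

```text
clock: 28.02
tcp_pos: [0.5293, 0.001, 0.1415]
orientation: [0.001, -0.062, 0.998, 0.0]
wrist_force: [0.2, 0.2, -2.2]
finger_gap: 0.0195
```

```bash
cat > st.py <<'E'
from t import *
p,r,s=cur(); M=r.as_matrix()
print('tcp',p.round(4),'yaw',np.degrees(np.arctan2(M[1,0],M[0,0])).round(2)%360,'z',M[:,2].round(4),'t',s['clock'],'gap',round(s['finger_gap'],4),'F',s['wrist_force'].round(1),'T',s['ft_torque'].round(2))
E
python3 st.py
python3 - <<'E'
from t import *
a=cam('scene');
cv2.imwrite('pics/s16.png',cv2.resize(a['img'][130:250,180:320,::-1],None,fx=5,fy=5,interpolation=cv2.INTER_CUBIC)); save(cam('wrist'),'w16.png')
D=down(187.06)
plan([(.9,[.5285,.0006,.130],D,3),(.9,[.5285,.0006,.130],D,1)])
E
```

```text
tcp [0.5293 0.001  0.1415] yaw 187.09 z [ 1.3e-03  5.0e-04 -1.0e+00] t 28.025 gap 0.0195 F [ 0.2  0.2 -2.2] T [ 0.04 -0.03  0.07]
0 [0.9,0,0,0.004,0,0,0,  0.9,0.001,0,0.004,0,0.1,0,  0.9,0,0,0.004,0,0,0,  0.9,0,0,0,0,0,0]
end [0.5288 0.001  0.1297]
```

View pics/s16.png

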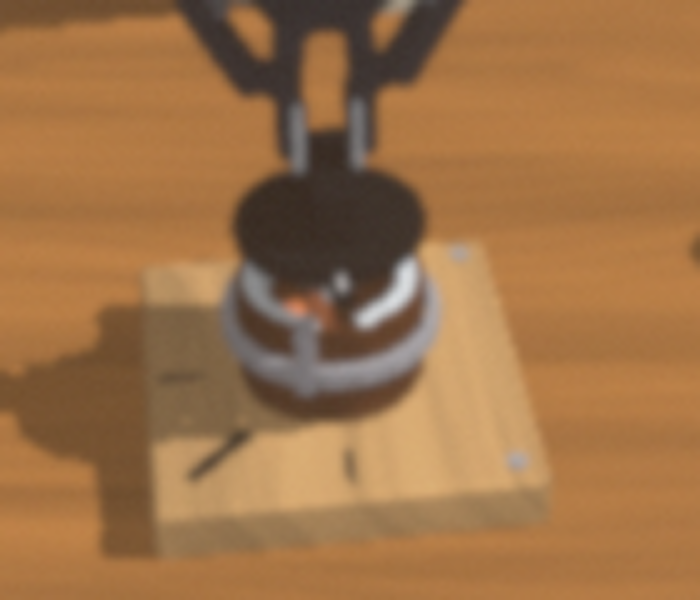

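View pics/w16.png

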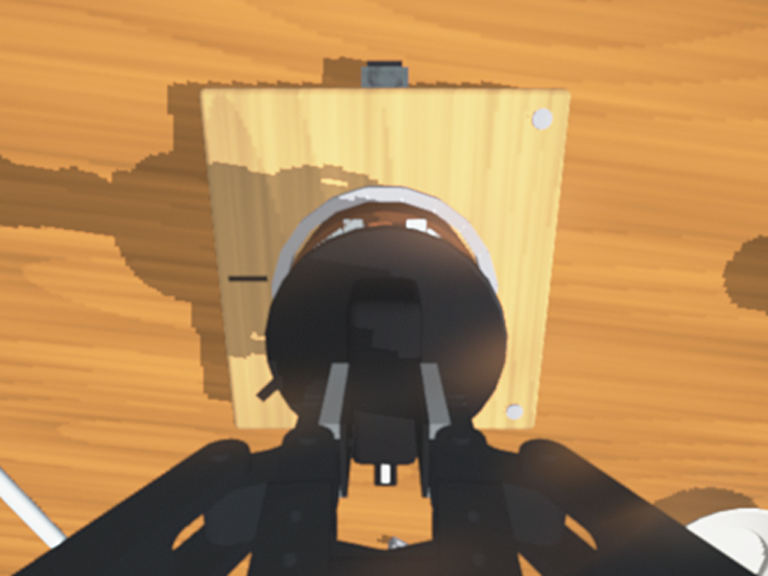

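Emit:
move_arm --deltas '[0.9,0.0005,0,0.004,0,0,0,0.9,0.0005,0,0.004,0,0.1,0,0.9,0,0,0.004,0,0,0,0.9,0,0,0,0,0,0]'

```text
clock: 28.62
tcp_pos: [0.5277, 0.0015, 0.1281]
orientation: [-0.001, -0.062, 0.998, 0.0]
wrist_force: [-0.5, 0.1, -1.5]
finger_gap: 0.0192
```

```bash
python3 st.py
```

```text
tcp [0.5277 0.0015 0.1281] yaw 187.14 z [-2.3e-03  6.0e-04 -1.0e+00] t 28.625 gap 0.0192 F [-0.5  0.1 -1.5] T [-0.01 -0.02  0.01]
```

Emit:
move_arm --deltas '[0.9,-0.0008,-0.0007,0.003,0,0,0,0.9,0,0,0.003,0,0,0,0.9,0,0,0,0,0,0]'

```text
clock: 29.0
tcp_pos: [0.5287, 0.0008, 0.1223]
orientation: [-0.001, -0.062, 0.998, 0.0]
wrist_force: [-0.1, -0.2, -0.5]
finger_gap: 0.0191
```

```bash
python3 st.py
```

```text
tcp [0.5287 0.0008 0.1223] yaw 187.13 z [-1.9e-03  6.0e-04 -1.0e+00] t 29.0 gap 0.0191 F [-0.1 -0.2 -0.5] T [-0.03  0.03 -0.01]
```

Emit:
move_arm --deltas '[0.9,0,0,0.003,0,0,0,0.9,0,0,0.003,0,0,0,0.9,0,0,0.001,0,0,0,0.9,0,0,0,0,0,0]'

```text
clock: 29.5
tcp_pos: [0.5289, 0.001, 0.1159]
orientation: [-0.001, -0.062, 0.998, 0.0]
wrist_force: [-0.7, 1.7, 0.2]
finger_gap: 0.0191
```

```bash
python3 st.py
```

```text
tcp [0.5289 0.001  0.1159] yaw 187.14 z [-1.1e-03  7.0e-04 -1.0e+00] t 29.5 gap 0.0191 F [-0.7  1.7  0.2] T [0.26 0.14 0.04]
```

Emit:
move_arm --deltas '[0.9,0,0,0.001,0,0,0,0.9,0,0,0.001,0,0,0,0.9,0,0,0,0,0,0]'

```text
clock: 29.88
tcp_pos: [0.5289, 0.0013, 0.1153]
orientation: [-0.0, -0.062, 0.998, 0.001]
wrist_force: [-3.2, 2.5, 11.8]
finger_gap: 0.0195
```

```bash
python3 st.py
python3 - <<'E'
from t import *
a=cam('scene');
cv2.imwrite('pics/s17.png',cv2.resize(a['img'][130:250,180:320,::-1],None,fx=5,fy=5,interpolation=cv2.INTER_CUBIC))
E
```

```text
tcp [0.5289 0.0013 0.1153] yaw 187.16 z [-1.0e-04  1.1e-03 -1.0e+00] t 29.875 gap 0.0195 F [-3.2  2.5 11.8] T [ 0.53  0.96 -0.05]
```

View pics/s17.png

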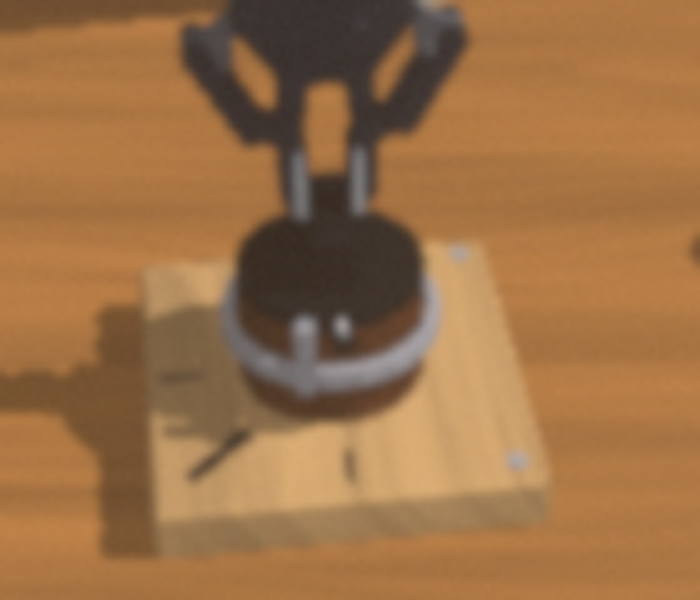

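Emit:
move_arm --deltas '[0.9,0,0,0,0,0,0,0.9,0,0,0,0,0,4,0.9,0,0,0,0,0,4,0.9,0,0,0,0,0,4,0.9,0,0,0,0,0,4,0.9,0,0,0,0,0,4,0.9,0,0,0,0,0,0]' --squeeze 110

```text
clock: 30.8
tcp_pos: [0.5305, 0.0014, 0.1155]
orientation: [0.001, 0.112, 0.994, 0.001]
wrist_force: [-0.6, 3.7, 8.5]
finger_gap: 0.0175
```

```bash
python3 st.py
python3 - <<'E'
from t import *
a=cam('scene');
cv2.imwrite('pics/s18.png',cv2.resize(a['img'][130:250,180:320,::-1],None,fx=5,fy=5,interpolation=cv2.INTER_CUBIC))
E
```

```text
tcp [0.5305 0.0014 0.1155] yaw 167.18 z [ 0.0028  0.0013 -1.    ] t 30.8 gap 0.0175 F [-0.6  3.7  8.5] T [0.63 0.2  0.25]
```

View pics/s18.png

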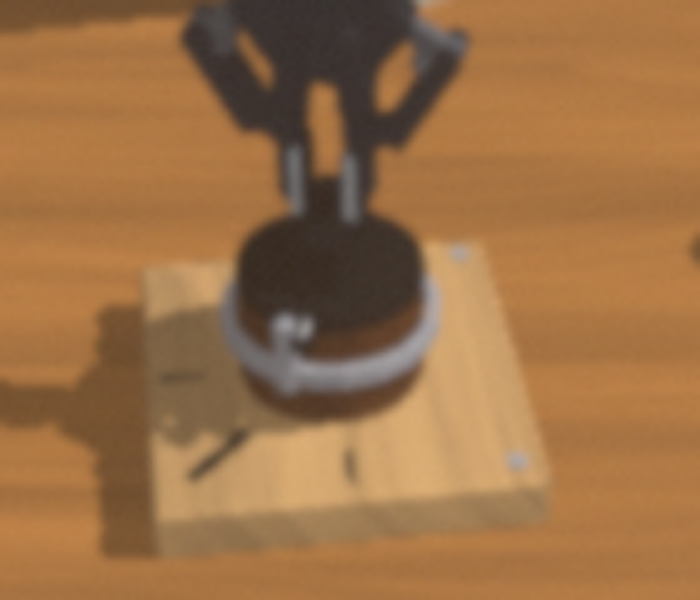

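Emit:
move_arm --deltas '[0.9,0,0,0,0,0,5,0.9,0,0,0,0,0,5,0.9,0,0,0,0,0,5,0.9,0,0,0,0,0,5,0.9,0,0,0,0,0,4,0.9,0,0,0,0,0,0,0.9,0,0,0,0,0,0]'

```text
clock: 31.72
tcp_pos: [0.5309, 0.0018, 0.1155]
orientation: [0.001, 0.315, 0.949, 0.002]
wrist_force: [0.9, 5.1, 8.7]
finger_gap: 0.0177
```

```bash
python3 st.py
python3 - <<'E'
from t import *
import pickle
a=cam('scene'); w=cam('wrist'); t=cam('top')
pickle.dump((a,w,t),open('f.pkl','wb'))
cv2.imwrite('pics/s19.png',cv2.resize(a['img'][130:250,180:320,::-1],None,fx=5,fy=5,interpolation=cv2.INTER_CUBIC))
save(w,'w19.png')
p,r,s=cur()
P,u,v=cloud(w)
c=np.array([.5287,.0005])
d=np.hypot(P[:,0]-c[0],P[:,1]-c[1])
m=(d<.032)&(P[:,2]>.122)&(P[:,2]<.136); q=P[m]
if m.sum()>20:
    rc=cv2.minAreaRect(q[:,:2].astype(np.float32)); print('bar w',m.sum(),rc)
for n,pp in (('w',w),('scene',a),('top',t)):
    P,u,v=cloud(pp); d=np.hypot(P[:,0]-c[0],P[:,1]-c[1])
    m=(d>.05)&(d<.067)&(P[:,2]>.084)&(P[:,2]<.106); q=P[m]; an=np.degrees(np.arctan2(q[:,1]-c[1],q[:,0]-c[0])); print(n,m.sum(),np.histogram(an,np.arange(-60,10,4)) if m.sum() else '')
E
```

```text
tcp [0.5309 0.0018 0.1155] yaw 143.24 z [ 0.0035  0.0022 -1.    ] t 31.725 gap 0.0177 F [0.9 5.1 8.7] T [0.96 0.   0.38]
bar w 4935 ((0.531051516532898, 0.0032460298389196396), (0.039580438286066055, 0.06093179062008858), 71.49311828613281)
w 338 (array([ 0,  0,  0, 44, 66, 62, 95, 71,  0,  0,  0,  0,  0,  0,  0,  0,  0]), array([-60, -56, -52, -48, -44, -40, -36, -32, -28, -24, -20, -16, -12,
        -8,  -4,   0,   4,   8]))
scene 74 (array([ 0,  0,  0,  8,  7,  7, 12, 10,  9,  0,  0,  0,  1,  0,  1,  2,  0]), array([-60, -56, -52, -48, -44, -40, -36, -32, -28, -24, -20, -16, -12,
        -8,  -4,   0,   4,   8]))
top 0
```

View pics/s19.png

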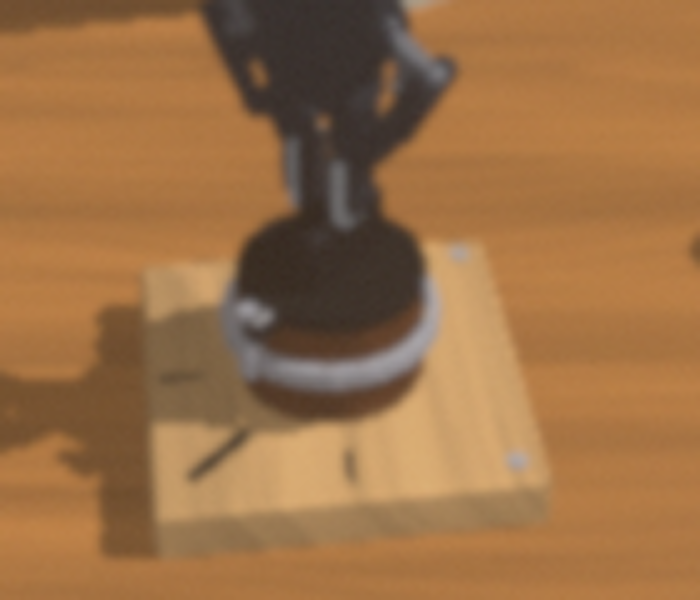

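View pics/w19.png

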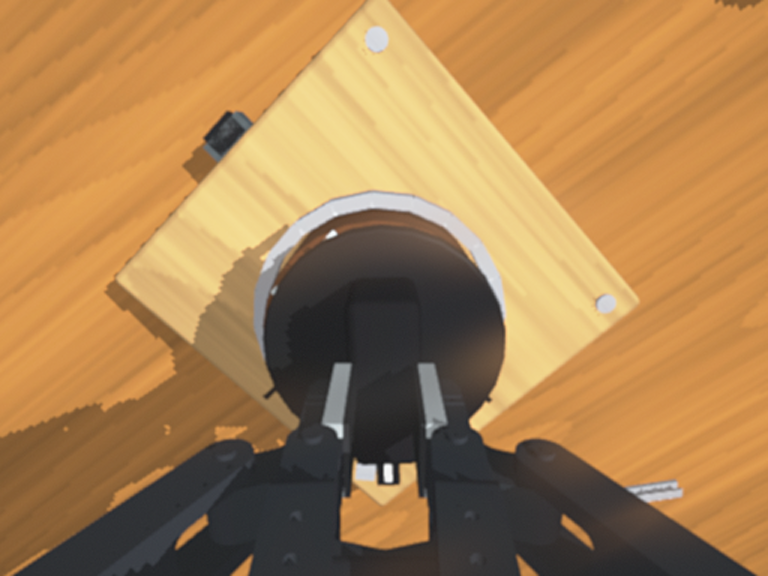

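```bash
cat > ang.py <<'E'
from t import *
def ang(w,a):
    c=np.array([.5287,.0005]); out=[]
    for n,pp,(u0,u1,v0,v1) in (('wrist',w,(252,266,305,326)),('scene',a,None or (228,238,189,197))):
        g=pp['img'].min(2).astype(float)
        # candidate region: radius 50..64 at z=.097
        vv,uu=np.mgrid[0:384,0:512]
        X=np.array([onplane(pp,x_,y_,.097) for x_,y_ in zip(uu[v0:v1,u0:u1].ravel(),vv[v0:v1,u0:u1].ravel())])[:,:2]
        G=g[v0:v1,u0:u1].ravel()
        k=G>150
        d=np.hypot(*(X-c).T); an=np.degrees(np.arctan2(*(X-c)[:,::-1].T))
        print(n,k.sum(),'centroid ang',np.average(an[k],weights=G[k]).round(2) if k.sum() else None,'d',np.average(d[k],weights=G[k]).round(4) if k.sum() else None)
    return
if __name__=='__main__':
    import pickle
    a,w,t=pickle.load(open('f.pkl','rb'))
    ang(w,a)
    cv2.imwrite('pics/z.png',cv2.resize(np.hstack([w['img'][295:335,230:285],a['img'][180:204,221:254].repeat(1,0)[:40] if 0 else np.zeros((40,1,3),np.uint8)])[:,:,::-1],None,fx=10,fy=10,interpolation=cv2.INTER_NEAREST))
    cv2.imwrite('pics/z2.png',cv2.resize(a['img'][175:235,205:270][:,:,::-1],None,fx=10,fy=10,interpolation=cv2.INTER_NEAREST))
    # predicted lines
    c=np.array([.5287,.0005])
    for th in (-36,-37,-38,-39,-40):
        for rr in (.050,.062):
            X=[c[0]+rr*np.cos(np.radians(th)),c[1]+rr*np.sin(np.radians(th)),.097]; print(th,rr,proj(w,[X]).round(1),proj(a,[X]).round(1))
E
python3 ang.py
```

```text
wrist 72 centroid ang -33.14 d 0.0589
scene 0 centroid ang None d None
-36 0.05 [[253.5 303.3]] [[232.6 191.4]]
-36 0.062 [[253.8 319.4]] [[229.4 194. ]]
-37 0.05 [[252.1 303.3]] [[232.3 191.3]]
-37 0.062 [[252.1 319.4]] [[229.  193.8]]
-38 0.05 [[250.7 303.3]] [[232.  191.1]]
-38 0.062 [[250.4 319.4]] [[228.7 193.6]]
-39 0.05 [[249.3 303.3]] [[231.7 191. ]]
-39 0.062 [[248.7 319.4]] [[228.3 193.4]]
-40 0.05 [[247.9 303.2]] [[231.5 190.8]]
-40 0.062 [[247.  319.3]] [[228.  193.3]]
```

View pics/z.png

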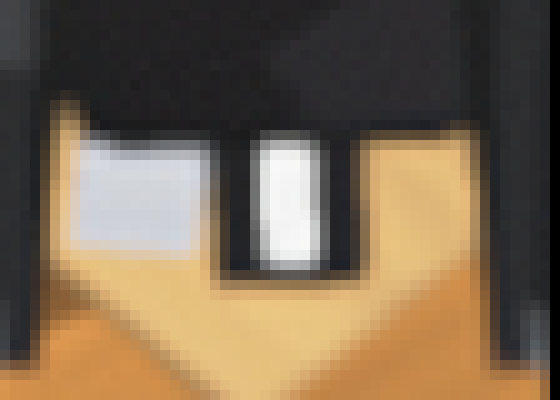

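View pics/z2.png

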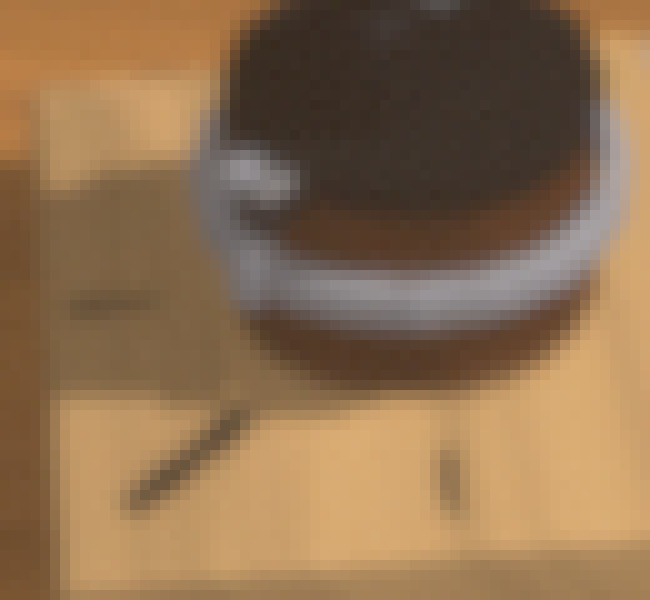

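```bash
cat > post.py <<'E'
from t import *
def report(w):
    c=np.array([.5287,.0005])
    g=w['img'].astype(int); sub=g[300:330,225:285]
    white=sub.min(2)>235; n=white.sum(); vv,uu=np.nonzero(white)
    X=onplane(w,uu.mean()+225,vv.mean()+300,.097)[:2]-c; print('white',n,uu.mean()+225,vv.mean()+300,'ang about axis',np.degrees(np.arctan2(X[1],X[0])),np.hypot(*X))
    pst=(sub[:,:,2]>sub[:,:,0]+3)&(sub.min(2)>170); vv,uu=np.nonzero(pst); 
    X=onplane(w,uu.mean()+225,vv.mean()+300,.099)[:2]-c; print('post',len(vv),uu.mean()+225,vv.mean()+300,'ang',np.degrees(np.arctan2(X[1],X[0])),np.hypot(*X))
if __name__=='__main__':
    import pickle
    a,w,t=pickle.load(open('f.pkl','rb')); report(w)
    # recheck hopper axis/deck in this wrist image: mark corners/pegs on deck & jig yaw
    P,u,v=cloud(w); m=(abs(P[:,2]-.03)<.005)&(np.hypot(P[:,0]-.529,P[:,1])<.15); print('deck z',np.median(P[m,2]),m.sum())
    r=cv2.minAreaRect(P[m,:2].astype(np.float32)); print(r)
    # half mark in scene & jig pegs in wrist
    for (uu,vv) in ((376/1.5,39/1.5),(605/1.5,303/1.5)): print('peg',onplane(w,uu,vv,.03))
    import pickle
    w0,p0,r0=pickle.load(open('w15.pkl','rb')); print('peg w15',onplane(w0,505/1.5,243/1.5,.03))
E
python3 post.py
```

```text
white 39 258.38461538461536 315.0769230769231 ang about axis -33.15669840476275 0.058857317333463416
post 99 243.7979797979798 314.26262626262627 ang -42.237671458383645 0.056792124708579604
deck z 0.03021878489833302 36131
((0.5224925875663757, -0.0006067901849746704), (0.2121417373418808, 0.18994608521461487), 6.930774688720703)
peg [0.434726   0.06956653 0.03      ]
peg [0.60420443 0.09032954 0.03      ]
peg w15 [0.60385069 0.0905228  0.03      ]
```

Emit:
move_arm --deltas '[0.9,0.0005,-0.001,0,0,0,1,0.9,0.0005,-0.001,0,0,0,1,0.9,0,0,0,0,0,1,0.9,0,0,0,0,0,0,0.9,0,0,0,0,0,0]'

```text
clock: 32.5
tcp_pos: [0.5308, 0.0012, 0.116]
orientation: [0.003, 0.34, 0.941, 0.003]
wrist_force: [4.3, 7.0, 7.0]
finger_gap: 0.0181
```

```bash
python3 st.py
python3 - <<'E'
from post import *
import pickle
w=cam('wrist'); pickle.dump(w,open('w20.pkl','wb')); save(w,'w20.png'); report(w)
E
```

```text
tcp [0.5308 0.0012 0.116 ] yaw 140.28 z [ 0.0072  0.0031 -1.    ] t 32.5 gap 0.0181 F [4.3 7.  7. ] T [ 1.35 -1.03  0.52]
white 33 259.1818181818182 314.8181818181818 ang about axis -36.04829727813469 0.0593661625896144
post 97 245.01030927835052 313.8144329896907 ang -44.841946684756444 0.05709431590736484
```

```bash
cat > lc.py <<'E'
from t import *
import pickle
def lidc(w,p):
    P,u,v=cloud(w); m=(abs(P[:,2]-.098)<.004)&(np.hypot(P[:,0]-p[0],P[:,1]-p[1])<.052); q=P[m]
    # far side boundary: per angle max radius from guess
    c=p[:2].copy()
    for _ in range(4):
        d=np.hypot(*(q[:,:2]-c).T); a=np.degrees(np.arctan2(*(q[:,:2]-c)[:,::-1].T)); B=[]
        for t in range(-180,180,6):
            k=(a>=t)&(a<t+6)&(d<.0495)
            if k.sum()>4 and d[k].max()>.044: i=np.nonzero(k)[0][np.argsort(d[k])[-2]]; B.append(q[i,:2])
        B=np.array(B); s=least_squares(lambda c:np.hypot(*(B-c).T)-.0468,c,loss='soft_l1',f_scale=.0005); c=s.x
    # plane tilt
    A=np.c_[q[:,:2]-c,np.ones(len(q))]; k=np.linalg.lstsq(A,q[:,2],rcond=None)[0]
    print('lid c',c.round(4),len(B),np.abs(s.fun).mean().round(5),'disc top z',np.median(q[:,2]).round(4),'tilt deg',np.degrees(k[:2]).round(2))
    b=(abs(P[:,2]-.130)<.004)&(np.hypot(*(P[:,:2]-c).T)<.036); qq=P[b]; print('bar top z',np.median(qq[:,2]))
p,r,s=cur()
print(p.round(4)); lidc(pickle.load(open('w20.pkl','rb')),p)
a,w,t=pickle.load(open('f.pkl','rb')); lidc(w,np.array([.5309,.0018,.1155]))
E
python3 lc.py
```

```text
[0.5308 0.0012 0.116 ]
lid c [0.5311 0.0009] 45 0.00027 disc top z 0.0987 tilt deg [0.39 0.53]
bar top z 0.13052191334041774
lid c [0.5311 0.0012] 44 0.00032 disc top z 0.0982 tilt deg [ 0.15 -0.02]
bar top z 0.13007328353837339
```

View pics/w20.png

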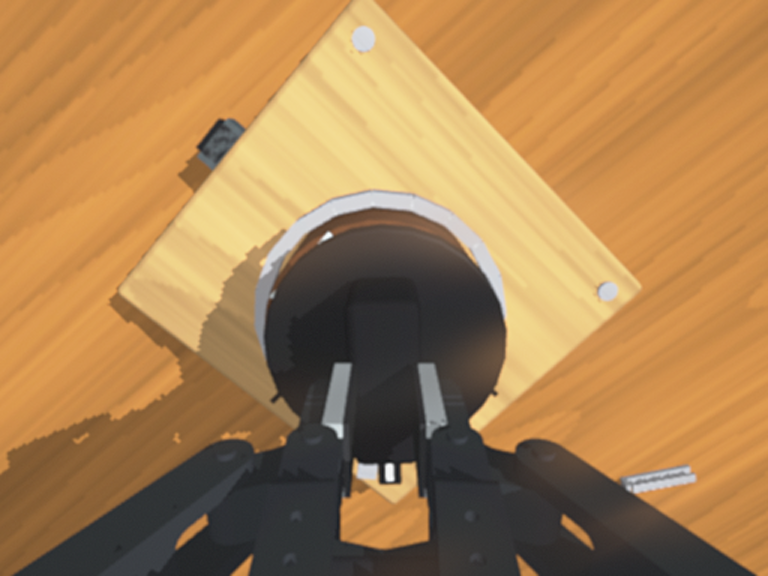

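Emit:
move_arm --deltas '[0.9,-0.001,0.001,0.0005,0,0,1,0.9,0,0.001,0,0,0,0.5,0.9,0,0,0,0,0,0,0.9,0,0,0,0,0,0]'

```text
clock: 33.05
tcp_pos: [0.5311, 0.0016, 0.1155]
orientation: [0.002, 0.352, 0.936, 0.002]
wrist_force: [-0.2, 5.6, 10.6]
finger_gap: 0.0176
```

```bash
python3 st.py
python3 - <<'E'
from post import *
import pickle
w=cam('wrist'); pickle.dump(w,open('w20.pkl','wb')); save(w,'w21.png'); report(w)
E
python3 lc.py
```

```text
tcp [0.5311 0.0016 0.1155] yaw 138.76 z [ 0.0039  0.0018 -1.    ] t 33.05 gap 0.0176 F [-0.2  5.6 10.6] T [0.89 0.19 0.61]
white 32 258.96875 315.15625 ang about axis -37.23069109981629 0.05898177407168216
post 95 244.18947368421053 314.37894736842105 ang -46.40417134047992 0.056885503118511774
[0.5311 0.0016 0.1155]
lid c [0.5312 0.0009] 44 0.00026 disc top z 0.0982 tilt deg [ 0.13 -0.06]
bar top z 0.1300510487910295
lid c [0.5311 0.0012] 44 0.00032 disc top z 0.0982 tilt deg [ 0.15 -0.02]
bar top z 0.13007328353837339
```

Emit:
move_arm --deltas '[0.9,0,0,0,0,0,0,0.9,0,0,0,0,0,0,0.9,0,0,0,0,0,0,0.9,0,0,0,0,0,0,0.9,0,0,0,0,0,0,0.9,0,0,0,0,0,0]'

```text
clock: 33.85
tcp_pos: [0.5311, 0.0016, 0.1155]
orientation: [0.002, 0.352, 0.936, 0.002]
wrist_force: [-1.7, 5.0, 10.8]
finger_gap: 0.0173
```

```bash
python3 st.py
python3 - <<'E'
from post import *
import pickle
w=cam('wrist'); pickle.dump(w,open('w20.pkl','wb')); report(w)
save(cam('scene'),'s22.png')
E
python3 lc.py | head -2
```

```text
tcp [0.5311 0.0016 0.1155] yaw 138.76 z [ 0.004   0.0018 -1.    ] t 33.85 gap 0.0173 F [-1.7  5.  10.8] T [0.87 0.2  0.56]
white 31 259.0 315.3225806451613 ang about axis -37.221069321275934 0.05910836594229892
post 95 244.18947368421053 314.37894736842105 ang -46.405479612503584 0.05688538481294029
[0.5311 0.0016 0.1155]
lid c [0.5312 0.0009] 44 0.00026 disc top z 0.0982 tilt deg [ 0.15 -0.06]
```

View pics/s22.png

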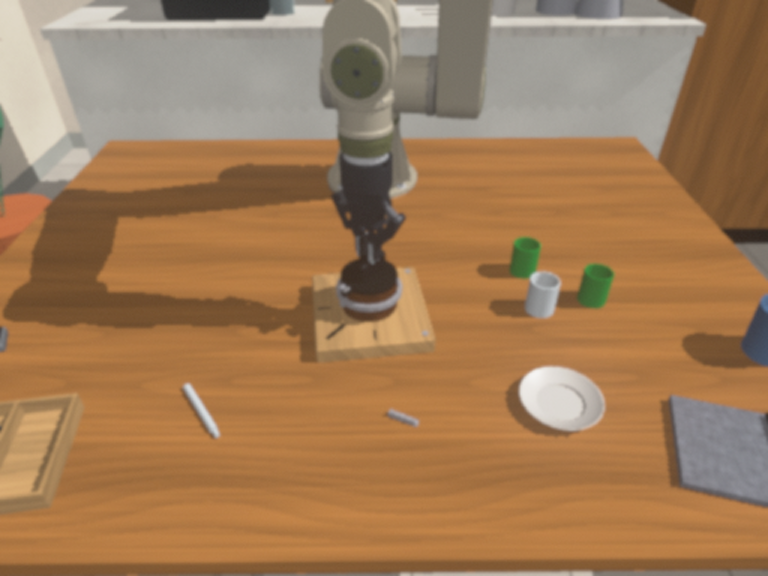

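Stable: the pointer is at the long mark, the cup is upright, and the bystanders are where they started. Handing in.

```bash
python3 -c "
from workcell import order
print(order.hand_in())"
```

```text
the job is handed in; nothing more can be done
None
```

I finished the job and handed it in at about 34 s; no verdict was reported. I handed in while still gripping the lid at the half-way mark with 110 N.

- **Rings and cup:** I poured the aluminium cup into the hopper. The wrist image showed all six rings inside before the lid went on. The cup stands upright and empty close to where I picked it up.
- **Lid:** It entered at the start mark without jamming. The disc's top measured 98.2 mm above the table, against 98 mm for fully seated, and lies within about 0.2° of level.
- **Half-way mark:** The three angle checks disagree slightly:
  - The pointer, seen from the hopper's axis, stands at about 44.3°.
  - The lid's own turn comes out at about 46°.
  - The collar reads about 0.62 rad, against about 0.63 expected.

  All stayed steady over a 0.8 s hold. The lid never came near the resistance at 59° or the lock click.
- **Lid centring:** The lid's centre measured about 2.5 mm to one side of the hopper axis, roughly at the limit of its 2 mm play given the 2 mm camera accuracy. This explains the difference between the first two angles. My try at re-centring only tilted the lid, so I undid it.
- **Bystanders:** I never touched the saucer, pencil barrel or pocket clip, and the last scene picture shows them where they were.

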